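Set up the vial block and hold the pipette over the open vial

ROBOT

A 7-joint arm with a two-finger parallel gripper is mounted at the origin on a cart in front of the work surface, level with it; the furniture and walls round the work are solid. World frame = base frame: x ahead of the robot, y to its left, z up, the work surface at z = 0. Lengths are in m, angles in rad, forces in N, time in s.
With the tool pointing down it reaches from about 0.4 to 0.85 m from the base axis. Payload 4.5 kg.
Tool frame: the origin (TCP) lies midway between the tips of the shut fingers; the grasp point (between the pads) lies r.grip_point_offset behind it (r.grip_point_offset is the distance from the TCP to the grasp point, in m); z points along the fingers, y is the line along which they close (so a half turn about z gives the same grasp; the last joint's range is limited). The gripper opens to 88 mm and grips with 3 to 60 N. Pads are 18 mm wide; open, the fingers measure 123 mm over their backs; the gripper's body (75 mm by 187 mm) begins 45 mm behind the grasp point.
Start: joints at [1.33, 0.689, -0.195, 1.565, 0.157, 0.902, -0.215], TCP at [0.17, -0.602, 0.239] pointing down, gripper open.
Joint ranges: [-3.01, 3.01], [-0.46, 2.08], [-1.47, 1.51], [0.13, 2.56], [-1, 4.14], [0.04, 2.09], [-2.66, 2.66]. Speed limits (rad/s): [2.57, 2.57, 3.14, 3.14, 3.14, 3.14, 3.14].

INTERFACE

Orientations are given as a unit quaternion [x, y, z, w].
In Python, from plant import r gives the robot as it stands.
- The arm moves only by the shell command python3 -m jog 'ROWS' [FORCE]. ROWS is JSON, a list of rows, each an object of numbers: "wx", "wy", "wz": the turn, a rotation vector about the world's x, y, z as a fraction of full scale; "dx", "dy", "dz": the shift along the world's x, y, z as a fraction of full scale; "hand": the closure, from 0 (fully open) to 1 (shut). In form: [{"wx": .., "wy": .., "wz": .., "dx": .., "dy": .., "dz": .., "hand": ..}, ...]. A call has 1 to 5 rows; each row shifts and turns the commanded pose from where the row before left it; what a row does not reach is not made up. Full scale, the value 1, is 0.25 m for a shift and 2 rad for a turn. A row lasts 1/12 s, in which the tool goes at most 41.7 mm and 7.16 degrees, less where a joint would pass 70% of its speed; a pose out of reach is approached as far as the arm can. A call with a number of a shift or a turn outside -1 to 1 is refused whole. A call with a gripper value outside its range is refused whole. The fingers move at their own pace and stop on an object; FORCE is the grip in N (left out, the last holds). Time passes only in rows, so rows that do not move let the fingers close. It gives the time, the measured TCP pose, the force, the opening and the grip force at its end, in the units of the state.
- r.get_state(): the state, without advancing time (a new reading comes with each control period).
- r.snapshot(name): name is "side" or "top"; returns the picture (384x512x3 uint8, red, green, blue); there is no depth.
- r.camera_info(name): a dict with "mtx" (3x3 intrinsics, pixels), "R" (3x3) and "t" (3): a world point X has camera coordinates R X + t. Camera axes: x right, y down, z forward; pixel columns grow to the right and rows downward; lengths in m; the calibration is good to about 2 mm. A picture is of the moment at which its call begins. camera_info takes no time and is no camera call.
- r.finish_job(): hands the job in; it is judged then, once.
Trained networks look in the newest picture that a camera, given by its name, has taken for a name from the list of things; names that differ only in an ending like _2 or _b are one class to them, and where a whole thing is asked for, a point or a joint stands for the part that bears it (a point fixed in the world has none). Each returns a list of dicts, best first, with "p" (0 to 1); they miss things now and then, are a little off and sometimes report something else, mostly with a low value. They report only what shows in the picture. A call takes as long as a camera call. They do not tell look-alikes from the thing itself.
- r.search_frame(camera, query): "bbox" ([left, top, right, bottom] in pixels, round what is visible of it).
- r.masks_of(camera, query): "region" (384x512 bool, what is visible of it) and "bbox" ([left, top, right, bottom] in pixels, round what is visible of it).
The state is a dict: "clock": time; "q": joint angles; "qd": joint speeds; "joint_torque": joint torques, N m; "tool_pos": TCP position; "eef_rot": TCP orientation; "contact_force": force on the tool from outside, world axes, zero at the start; "moment": the same for the moment, N m; "opening": opening from 0.0 (shut) to 1.0 (fully open); "finger_force": force on a finger pad.
Only numpy, scipy, OpenCV 4.12 (cv2) and the standard library are available. Lean on these libraries where they do the work, as an engineer would, in place of code of your own. Each camera call takes 0.05 s, during which the arm holds its last target. There are 200 camera calls.

TASK

Set this bench up for dosing: of the three things lying loose just in front of the pipette stand, the two capped vials go into the two empty holes of the aluminium vial block, standing fully down, and the used syringe is laid in the steel tray with the other one. Then lift the pipette out of its stand, carry it over the vials and finish while holding it still and upright, its tip centred about 1 cm above the mouth of the open vial (the one in the block without a cap); do not let the pipette touch the block or any vial. Leave everything else where it is.

Things in the scene. Friction and masses are not known exactly. Their poses are not given: they have to be found in the camera images.
- rack: Aluminium vial block, 56 x 178 x 36 mm (x, y, z), fixed; origin at the centre of its underside. Four round 30.8 mm blind holes along its y axis at y = -63, -21, +21, +63 mm (x = 0), mouths at 36 mm, floors at 6 mm. At the start the open vial and one capped vial stand in -63 and +21; -21 and +63 are empty. A seated capped vial stands 29 mm proud.
- vial_a: Capped glass sample vial, 28 mm diameter, 59 mm tall (body 27.6 mm up to 46 mm, ribbed screw cap 24.4 mm above), about 20 g. Stands loose on the bench in front of the pipette stand; to go into the block. Origin at the centre of its underside, z up.
- vial_b: Capped glass sample vial, 28 mm diameter, 59 mm tall (body 27.6 mm up to 46 mm, ribbed screw cap 24.4 mm above), about 20 g. Same shape as vial_a, loose on the bench in front of the pipette stand; to go into the block. Origin at the centre of its underside, z up.
- vial_c: Capped glass sample vial, 28 mm diameter, 59 mm tall (body 27.6 mm up to 46 mm, ribbed screw cap 24.4 mm above), about 20 g. Already stands in the block; stays there. Origin at the centre of its underside, z up.
- open_vial: Open clear-glass vial without its cap, in the block at y = -63 or +21 mm; stays there. 27.6 mm body up to 41 mm, 21 mm neck up to 56 mm, mouth 17 mm wide. Origin at the centre of its underside, z up.
- open_vial_mouth (a point): Centre of the open vial's mouth, in the plane of its rim, 56 mm above the vial's underside; z up.
- syringe: Used plastic syringe lying loose on the bench in front of the pipette stand, about 26 x 92 x 24 mm, 12 g, long along its own y axis, finger flange and plunger at one end, nozzle at the other. Origin under its middle, z up, grips 24 mm wide across its x axis at the origin, from above.
- tray: Open steel tray, 130 x 150 x 26 mm outside (x, y, z), walls and floor 3 mm, fixed. Origin at the centre of its underside. A larger used syringe already lies in its +x half, along y at x = +35 mm; the -x half is free.
- old_syringe: Larger used syringe, 34 x 119 x 34 mm, lying in the tray along the tray's y axis; stays there. Origin under its middle.
- stand: Pipette stand, fixed: base 105 x 90 x 12 mm, back plate at +x up to 155 mm; origin on the bench under the pipette's axis, open front at -x. At 142 mm a fork (21 mm slot, 56 mm wide, tips 24 mm in front of the axis) carries the handle's lower end; at 60 mm a guide with a 16 mm slot holds the shaft. To take the pipette out, lift it 20 mm or more and draw it out to -x, or lift it straight out.
- pipette: Micropipette, 240 mm long, 85 g, hanging tip down in the stand. Its y axis points up along the pipette, whose centre line is x = 0, z = +12.5 mm; origin 118 mm above the tip. Handle 24.4 mm round from y = -6 to +90 mm, end of plunger button at +117 mm. A finger hook sticks out 20 mm to +x (the stand's back) at y = 70 to 90 mm. Below the handle it tapers to 6 mm at the tip.
- pipette_tip (a point): Lower end of the pipette's tip, on its axis; axes as pipette (y up along the pipette).
- pipette_grip (a point): Good place to grip the handle from above: on its axis, 190 mm above the tip, 45 mm below the end of the plunger button; fingers close along the frame's z axis (the stand's y axis), which keeps clear of the finger hook.
- loose_cap: White screw cap taken off the open vial, 24 mm diameter, 12 mm tall, on the bench; leave it.
- tip_box: Blue box with yellow pipette tips, 70 x 120 x 43 mm; leave it. Origin at the centre of its underside.
- beaker: Empty clear beaker, 54 mm diameter, 70 mm tall; leave it. Origin at the centre of its underside.
- reagent: White reagent bottle with blue cap, 57 mm diameter, 100 mm tall; leave it. Origin at the centre of its underside.
- timer: Flat white lab timer, 62 x 66 x 16 mm; leave it. Origin at the centre of its underside.
There are look-alikes about, which are no part of the job. There is more than one size of the rack; the one meant has the size given above.

How it is judged:
On the way, in this order (a step that is already met when the one before it is completed fails the run):
1. both loose vials stand fully down in the block and the syringe lies in the tray, all let go (x of vial_a in the frame of rack between -0.006 and 0.006 m and y of vial_a in the frame of rack between -0.072 and 0.072 m and z of vial_a in the frame of rack between 0 and 0.011 m and angle between each of vial_a, vial_b's own z axis and vertical below 0.15 rad and x of vial_b in the frame of rack between -0.006 and 0.006 m and y of vial_b in the frame of rack between -0.072 and 0.072 m and z of vial_b in the frame of rack between 0 and 0.011 m and x of syringe in the frame of tray between -0.062 and 0.062 m and y of syringe in the frame of tray between -0.072 and 0.072 m and z of syringe in the frame of tray between -0.005 and 0.045 m and angle between syringe's own y axis and vertical between 1.2 and 1.94 rad and contact force between the fingers and vial_a below 0.05 N and contact force between the fingers and vial_b below 0.05 N and contact force between the fingers and syringe below 0.05 N), for 0.2 s.
2. the pipette is held clear of its stand, its tip higher than the vials (horizontal distance between pipette_tip and stand above 0.05 m and height (world z) of pipette_tip above 0.065 m and contact force between the fingers and pipette above 1 N), for 0.1 s.
At the end, for the whole second after the job is handed in: Gripped pipette still, within 0.12 rad of upright, tip within 5 mm of the open vial's axis and 4 to 20 mm above its rim, touching only the fingers. All four vials stand in the block (within 5 mm of fully down, 0.15 rad of upright), vials and syringe let go, syringe lying in the tray (all of step 1 and horizontal distance between pipette_tip and open_vial_mouth below 0.005 m and z of pipette_tip in the frame of open_vial_mouth between 0.004 and 0.02 m and angle between pipette's own y axis and vertical below 0.12 rad and contact force between the fingers and pipette above 1 N and contact force between pipette and open_vial below 0.05 N and contact force between pipette and rack below 0.05 N and contact force between pipette and vial_a below 0.05 N and contact force between pipette and vial_b below 0.05 N and contact force between pipette and vial_c below 0.05 N and contact force between pipette and stand below 0.05 N and linear speed of pipette below 0.02 m/s and x of vial_c in the frame of rack between -0.006 and 0.006 m and y of vial_c in the frame of rack between -0.072 and 0.072 m and z of vial_c in the frame of rack between 0 and 0.011 m and angle between each of vial_c, open_vial's own z axis and vertical below 0.15 rad and x of open_vial in the frame of rack between -0.006 and 0.006 m and y of open_vial in the frame of rack between -0.072 and 0.072 m and z of open_vial in the frame of rack between 0 and 0.011 m); the arm keeps its last pose, push and grip.
It fails at once if the pipette touches the block or a vial (contact force between pipette and open_vial above 0.3 N or contact force between pipette and rack above 0.3 N or contact force between pipette and vial_a above 0.3 N or contact force between pipette and vial_b above 0.3 N or contact force between pipette and vial_c above 0.3 N).
It fails at once if one of the things to be left alone is moved by more than 30 mm (distance of any of loose_cap, old_syringe, tip_box, beaker, reagent, timer, vial_c, open_vial from where it was at the start of the episode above 0.03 m).
It fails at once if the pipette is dropped (height (world z) of pipette below 0.11 m).
It also fails if it takes over 72 s, if anything falls off the work surface, if the arm or the gripper's body presses on something with over 40 N, if the wrist force passes 120 N, or if a joint passes its speed limit or range.

## Working session

There is one attempt and no reset: what is moved stays moved. The work goes in short steps, Python scripts to look and compute and a shell command to move; the robot and the scene stay as the last step left them, time stands still between calls to the robot, and variables do not carry over. Pictures are saved under pics/ and viewed, at most 10 in all, crops included, and the job is handed in when it is done.

```bash
ls; mkdir -p pics; python3 - <<'E'
from plant import r
import cv2,numpy as np
for n in("top","side"):
    im=r.snapshot(n); cv2.imwrite(f"pics/{n}0.png",cv2.resize(im[:,:,::-1],(800,600),interpolation=cv2.INTER_CUBIC))
    c=r.camera_info(n); print(n,np.round(c["mtx"],1).tolist(),np.round(-c["R"].T@c["t"],3),np.round(c["R"],3).tolist())
    for q in["rack","vial_a","open_vial","syringe","tray","old_syringe","stand","pipette","loose_cap"]:
        print(q,[(round(d["p"],2),np.round(d["bbox"]).astype(int).tolist()) for d in r.search_frame(n,q)][:6])
s=r.get_state();print(s,r.grip_point_offset)
E
```

```text
pics
top [[489.7, 0.0, 253.6], [0.0, 489.7, 194.6], [0.0, 0.0, 1.0]] [ 0.338 -0.405  1.537] [[0.01, -1.0, -0.001], [-0.987, -0.009, -0.162], [0.162, 0.003, -0.987]]
rack [(0.81, [214, 222, 271, 244]), (0.77, [337, 253, 380, 271]), (0.31, [154, 152, 194, 195]), (0.29, [201, 252, 207, 259])]
vial_a [(0.63, [175, 227, 186, 235]), (0.47, [232, 228, 238, 237])]
open_vial [(0.62, [258, 229, 267, 242])]
syringe [(0.65, [162, 211, 186, 222]), (0.33, [154, 157, 165, 174])]
tray []
old_syringe [(0.78, [219, 167, 252, 182]), (0.63, [259, 230, 267, 236]), (0.38, [179, 229, 187, 234])]
stand [(0.69, [154, 149, 191, 194]), (0.4, [150, 155, 173, 175])]
pipette [(0.72, [255, 226, 267, 236]), (0.61, [150, 156, 172, 176])]
loose_cap [(0.43, [202, 254, 206, 259]), (0.4, [154, 155, 168, 176])]
side [[387.7, 0.0, 255.9], [0.0, 387.7, 192.8], [0.0, 0.0, 1.0]] [0.133 0.484 0.602] [[-0.9, -0.435, -0.018], [-0.165, 0.378, -0.911], [0.403, -0.817, -0.412]]
rack [(0.86, [263, 228, 310, 274]), (0.71, [336, 193, 360, 215])]
vial_a [(0.84, [274, 279, 286, 305]), (0.6, [252, 269, 260, 301])]
open_vial [(0.68, [262
[... 300 characters left out ...]
8907479, -0.19458866,  1.56529737,  0.15729136,
        0.90252185, -0.21507722]), 'qd': array([-2.31368937e-04, -5.14300377e-04,  2.09081141e-03, -1.62774123e-04,
        8.41330544e-04, -1.34905051e-05, -8.52461673e-04]), 'joint_torque': array([-1.76203293e-04, -5.27518201e+01, -1.26710683e+00, -1.53751910e+01,
       -5.18819410e-02, -7.62837772e-04,  3.88335081e-05]), 'tool_pos': array([ 0.16960654, -0.60156726,  0.23875887]), 'eef_rot': array([9.90575006e-01, 1.36971368e-01, 8.38030810e-06, 3.94177664e-05]), 'contact_force': array([-0.0414445 , -0.44323928, -0.47159448]), 'moment': array([ 0.01261584, -0.01957784,  0.01483652]), 'finger_force': 0.0, 'opening': 0.9979810514239928} 0.0187
```

View pics/top0.png

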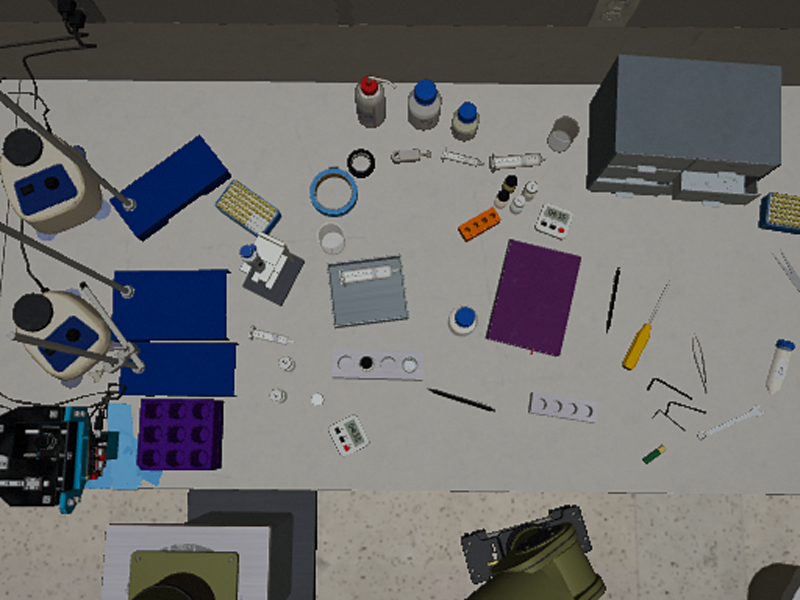

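View pics/side0.png

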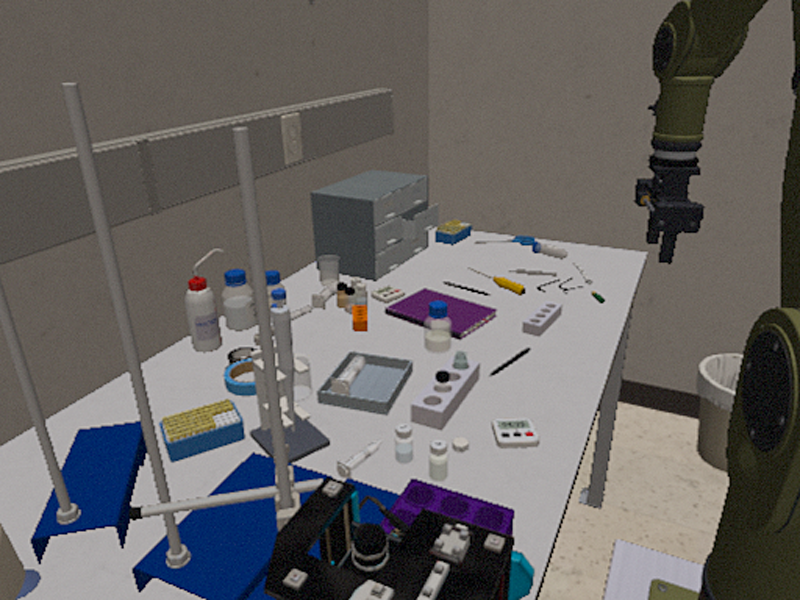

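Top view (800 px scale): the loose syringe is at (271,336) and the loose vials at (286,364) and (278,396). The loose cap is at (317,399). The big rack is at (377,364), and a smaller look-alike is at (562,406). The tray is at (369,290) and the stand with the pipette at (268,268). The open vial is at the right end of the rack.

Possible look-alikes:
- **Vials:** (530,188), (517,204) and (505,190).
- **Syringes:** (462,158), (515,160), and the old one in the tray at (367,274).
- **Racks:** small (562,406) and orange (479,224).

My choice is the items just in front of the stand, plus the rack at (377,364). I'll check this in one crop.

```bash
python3 - <<'E'
from plant import r
import cv2,numpy as np
im=r.snapshot("top"); a=im[145:275,145:285,::-1]
b=r.snapshot("side")
cv2.imwrite("pics/c1.png",cv2.resize(a,None,fx=4.6,fy=4.6,interpolation=cv2.INTER_CUBIC))
cv2.imwrite("pics/c2.png",cv2.resize(b[180:310,155:315,::-1],None,fx=4.6,fy=4.6,interpolation=cv2.INTER_CUBIC))
E
```

```text
(no output)
```

View pics/c1.png

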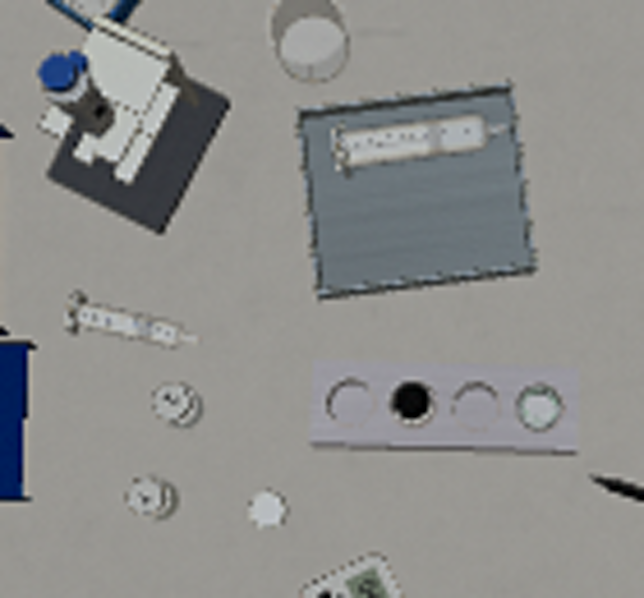

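View pics/c2.png

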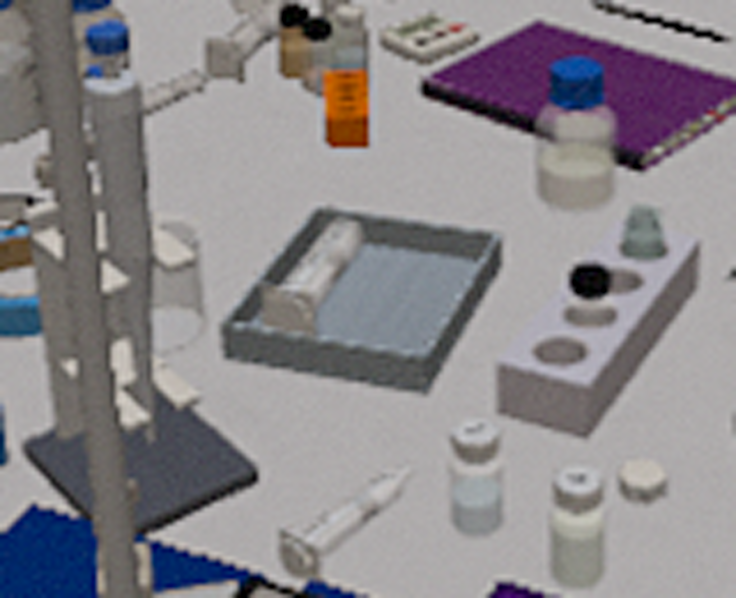

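The crops confirm the choice. In the top crop, vial caps are at (174,402) and (149,495), and the syringe runs from (72,313) to (196,338). Rack holes left to right are empty, black-capped, empty, open vial. The tray's old syringe is at its upper wall, and the pipette has a blue button at (63,70). Next I'll compute positions.

```bash
cat > h.py <<'E'
from plant import r
import numpy as np
from scipy.optimize import least_squares
C={n:r.camera_info(n) for n in("top","side")}
def T(x,y): return np.array([(x+.5)/4.6-.5+145,(y+.5)/4.6-.5+145])
def S(x,y): return np.array([(x+.5)/4.6-.5+155,(y+.5)/4.6-.5+180])
def proj(n,X):
    c=C[n];p=c["mtx"]@(c["R"]@np.asarray(X)+c["t"]);return p[:2]/p[2]
def plane(n,uv,z):
    c=C[n];d=c["R"].T@np.linalg.solve(c["mtx"],[*uv,1]);o=-c["R"].T@c["t"];return o+d*(z-o[2])/d[2]
def tri(a,b):
    s=least_squares(lambda X:np.r_[proj("top",X)-a,proj("side",X)-b],[.3,-.2,.05]);return s.x,np.abs(s.fun).max()
E
python3 - <<'E'
from h import *
np.set_printoptions(precision=4,suppress=True)
P=lambda l,z:[print(' ',plane("top",T(*p),z)[:2],end='') for p in l]
print("rack");P([(312,362),(577,370),(577,452),(312,444)],.036);print()
P([(351,402),(476,405)],.036);P([(412,402)],.065);P([(540,406)],.062);print()
print("rack side",*[plane("side",S(*p),z)[:2] for p,z in[((500,370),.036),((700,240),.036),((589,400),.036),((560,351),.036),((591,315),.036),((592,270),.065),((646,212),.062)]])
print("vials");P([(174,402),(149,495)],.059);print(plane("side",S(475,433),.059),plane("side",S(578,478),.059));print(tri(T(174,402),S(475,433)),tri(T(149,495),S(578,478)))
print("syr");P([(70,313),(196,338)],.012);print(plane("side",S(408,470),.012),plane("side",S(298,550),.012))
print("tray");P([(300,112),(510,88),(535,270),(320,297)],.026);print()
print("tray side",*[plane("side",S(*p),.026)[:2] for p in[(224,328),(318,208),(502,234),(432,362)]])
print("stand");P([(228,103),(160,233),(48,173)],.012);print(plane("side",S(257,474),.012),plane("side",S(143,528),.012),plane("side",S(25,448),.012))
print("button");P([(60,68)],.265);print(plane("side",S(108,32),.265));print(tri(T(60,68),S(108,32)))
print("rodbases",*[plane("top",p,0)[:2] for p in[(83,131),(82,187),(88,235)]])
E
```

```text
rack
  [ 0.4936 -0.2755]  [ 0.4899 -0.4528]  [ 0.4353 -0.453 ]  [ 0.4389 -0.2768]
  [ 0.4671 -0.3022]  [ 0.4659 -0.3855]  [ 0.465  -0.3441]  [ 0.4634 -0.4278]
rack side [ 0.4882 -0.2702] [ 0.4339 -0.4516] [ 0.4324 -0.2641] [ 0.4652 -0.3012] [ 0.4634 -0.3432] [ 0.4641 -0.3456] [ 0.4616 -0.4276]
vials
  [ 0.464  -0.1875]  [ 0.4031 -0.1732][ 0.4619 -0.1836  0.059 ] [ 0.4006 -0.1715  0.059 ]
(array([ 0.4639, -0.1872,  0.056 ]), np.float64(0.11406190826130569)) (array([ 0.4021, -0.1734,  0.0574]), np.float64(0.37698689608015457))
syr
  [ 0.528  -0.1076]  [ 0.5117 -0.1941][ 0.5087 -0.1971  0.012 ] [ 0.5291 -0.1169  0.012 ]
tray
  [ 0.6666 -0.2624]  [ 0.6848 -0.4062]  [ 0.5587 -0.4243]  [ 0.5388 -0.279 ]
tray side [ 0.6615 -0.2558] [ 0.684  -0.4051] [ 0.5578 -0.4236] [ 0.5332 -0.2748]
stand
  [ 0.6755 -0.2111]  [ 0.5839 -0.1671]  [ 0.625  -0.0885][ 0.5804 -0.1607  0.012 ] [ 0.61   -0.0986  0.012 ] [ 0.7083 -0.1275  0.012 ]
button
  [ 0.6393 -0.1454][ 0.6353 -0.1457  0.265 ]
(array([ 0.6376, -0.1464,  0.2646]), np.float64(0.6742559347212875))
rodbases [0.7944 0.1554] [0.6095 0.1464] [0.4567 0.1174]
```

```bash

R='echo'; python3 -m jog '[{"dx":0.078,"dy":0.143,"wz":0.06,"hand":0.43},{"dx":0.078,"dy":0.143,"wz":0.06,"hand":0.43},{"dx":0.078,"dy":0.143,"wz":0.06,"hand":0.43},{"dx":0.078,"dy":0.143,"wz":0.06,"hand":0.43},{"dx":0.078,"dy":0.143,"wz":0.06,"hand":0.43}]' 15
python3 -m jog '[{"dx":0.078,"dy":0.143,"wz":0.06,"hand":0.43},{"dx":0.078,"dy":0.143,"wz":0.06,"hand":0.43},{"dx":0.078,"dy":0.143,"wz":0.06,"hand":0.43},{"dx":0.078,"dy":0.143,"wz":0.06,"hand":0.43},{"dx":0.078,"dy":0.143,"wz":0.06,"hand":0.43}]'
python3 -m jog '[{"dx":0.078,"dy":0.143,"wz":0.038,"hand":0.43},{"dx":0.078,"dy":0.143,"hand":0.43},{"hand":0.43}]'
cat > st.py <<'E'
from plant import r
import numpy as np,sys
from scipy.spatial.transform import Rotation as Ro
s=r.get_state();M=Ro.from_quat(s["eef_rot"]).as_matrix();p=s["tool_pos"]
a=np.degrees(np.arctan2(M[1,1],M[0,1]))
print("t",round(s["clock"],2),"p",np.round(p,4),"closeang",round(a,2),"tilt",np.round(M[:2,2],4),"open",round(s["opening"]*88,1),"ff",round(s["finger_force"],2),"F",np.round(s["contact_force"],2))
if len(sys.argv)>3:
    x,y,z,g=map(float,sys.argv[1:5]);d=(g-a+90)%180-90
    print("frac shift",np.round((np.array([x,y,z])-p)/.25,4),"wz frac",round(np.radians(d)/2,4))
E
python3 st.py .4025 -.1733 .036 -1.2
```

```text
t 1.1 p [ 0.1696 -0.6016  0.2388] closeang -74.25 tilt [ 0.     -0.0001] open 88.0 ff 0.0 F [ 0.04 -0.73  0.26]
frac shift [ 0.9316  1.7131 -0.811 ] wz frac 0.6375invalid input
invalid input
invalid input
```

```bash
python3 -m jog '[{"wx":0,"wy":0,"wz":0.06,"dx":0.078,"dy":0.143,"dz":0,"hand":0.43},{"wx":0,"wy":0,"wz":0.06,"dx":0.078,"dy":0.143,"dz":0,"hand":0.43}]' 15; python3 st.py
```

```text
clock: 1.27
tool_pos: [0.2074, -0.531, 0.2384]
eef_rot: [0.967, 0.255, -0.0, 0.001]
contact_force: [0.5, 1.1, -0.3]
opening: 0.872
finger_force: 0.0
t 1.27 p [ 0.2074 -0.531   0.2384] closeang -60.48 tilt [-0.0004 -0.0019] open 76.7 ff 0.0 F [ 0.53  1.12 -0.28]
```

```bash
python3 -m jog '[{"wx":0,"wy":0,"wz":0.06,"dx":0.078,"dy":0.143,"dz":0,"hand":0.43},{"wx":0,"wy":0,"wz":0.06,"dx":0.078,"dy":0.143,"dz":0,"hand":0.43},{"wx":0,"wy":0,"wz":0.06,"dx":0.078,"dy":0.143,"dz":0,"hand":0.43},{"wx":0,"wy":0,"wz":0.06,"dx":0.078,"dy":0.143,"dz":0,"hand":0.43},{"wx":0,"wy":0,"wz":0.06,"dx":0.078,"dy":0.143,"dz":0,"hand":0.43}]' >/dev/null
python3 -m jog '[{"wx":0,"wy":0,"wz":0.06,"dx":0.078,"dy":0.143,"dz":0,"hand":0.43},{"wx":0,"wy":0,"wz":0.06,"dx":0.078,"dy":0.143,"dz":0,"hand":0.43},{"wx":0,"wy":0,"wz":0.06,"dx":0.078,"dy":0.143,"dz":0,"hand":0.43},{"wx":0,"wy":0,"wz":0.03,"dx":0.078,"dy":0.143,"dz":-0.08,"hand":0.43},{"wx":0,"wy":0,"wz":0,"dx":0.078,"dy":0.143,"dz":-0.08,"hand":0.43}]' >/dev/null
python3 -m jog '[{"wx":0,"wy":0,"wz":0,"dx":0,"dy":0,"dz":-0.12,"hand":0.43},{"wx":0,"wy":0,"wz":0,"dx":0,"dy":0,"dz":-0.12,"hand":0.43},{"wx":0,"wy":0,"wz":0,"dx":0,"dy":0,"dz":0,"hand":0.43}]' >/dev/null
python3 st.py .4025 -.1733 .036 -1.2
```

```text
t 2.35 p [ 0.3987 -0.1769  0.1387] closeang -1.9 tilt [-0.0067  0.002 ] open 50.5 ff 0.0 F [-0.78 -0.52  0.54]
frac shift [ 0.0153  0.0146 -0.4108] wz frac 0.0061
```

```bash
python3 -m jog '[{"wx":0,"wy":0,"wz":0.006,"dx":0.015,"dy":0.015,"dz":-0.08,"hand":0.43},{"wx":0,"wy":0,"wz":0,"dx":0,"dy":0,"dz":0,"hand":0.43}]' >/dev/null; python3 st.py .4025 -.1733 .036 -1.2
python3 -c "
from h import *;import cv2
for n,f in(('top',T),('side',S)):
    im=r.snapshot(n);c=im[190:290,145:285] if n=='top' else im[200:320,200:330]
    cv2.imwrite(f'pics/h_{n}.png',cv2.resize(c[:,:,::-1],None,fx=4.6,fy=4.6,interpolation=cv2.INTER_CUBIC))
a,b=[cv2.imread(f'pics/h_{n}.png') for n in('top','side')];h=max(a.shape[0],b.shape[0])
"
```

```text
t 2.52 p [ 0.4043 -0.1742  0.1211] closeang -1.32 tilt [-0.0015  0.0007] open 50.1 ff 0.0 F [ 0.06 -0.67  0.13]
frac shift [-0.0073  0.0035 -0.3405] wz frac 0.001
```

View pics/h_side.png

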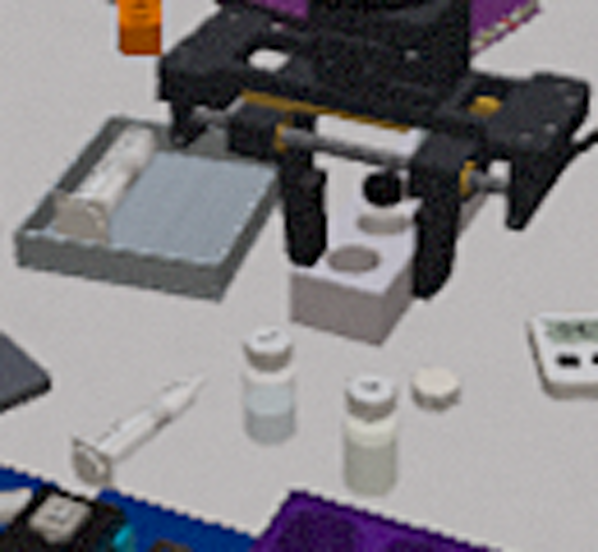

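Fingers straddle vial B (cap at (370,390)) without reaching vial A at (268,345). Descending.

```bash
python3 -m jog '[{"wx":0,"wy":0,"wz":0,"dx":-0.006,"dy":0.003,"dz":-0.12,"hand":0.43},{"wx":0,"wy":0,"wz":0,"dx":0,"dy":0,"dz":-0.12,"hand":0.43},{"wx":0,"wy":0,"wz":0,"dx":0,"dy":0,"dz":-0.1,"hand":0.43},{"wx":0,"wy":0,"wz":0,"dx":0,"dy":0,"dz":0,"hand":0.43}]' >/dev/null; python3 st.py
python3 -m jog '[{"wx":0,"wy":0,"wz":0,"dx":0,"dy":0,"dz":0,"hand":1},{"wx":0,"wy":0,"wz":0,"dx":0,"dy":0,"dz":0,"hand":1},{"wx":0,"wy":0,"wz":0,"dx":0,"dy":0,"dz":0,"hand":1},{"wx":0,"wy":0,"wz":0,"dx":0,"dy":0,"dz":0,"hand":1},{"wx":0,"wy":0,"wz":0,"dx":0,"dy":0,"dz":0,"hand":1}]' 12 >/dev/null; python3 st.py
python3 -m jog '[{"wx":0,"wy":0,"wz":0,"dx":0,"dy":0,"dz":0.12,"hand":1},{"wx":0,"wy":0,"wz":0,"dx":0,"dy":0,"dz":0.12,"hand":1},{"wx":0,"wy":0,"wz":0,"dx":0,"dy":0,"dz":0.12,"hand":1},{"wx":0,"wy":0,"wz":0,"dx":0,"dy":0,"dz":0,"hand":1}]' 12 >/dev/null; python3 st.py .4666 -.3019 .12 -1.2
```

```text
t 2.95 p [ 0.404  -0.1755  0.0432] closeang -1.34 tilt [-0.0017 -0.0024] open 50.3 ff 0.0 F [-0.22  0.38 -0.17]
t 3.37 p [ 0.4045 -0.1755  0.0453] closeang -1.44 tilt [ 0.0018 -0.0023] open 25.6 ff 12.05 F [-0.64  0.85  6.05]
t 3.7 p [ 0.406  -0.1755  0.1385] closeang -1.44 tilt [ 0.0072 -0.0027] open 25.7 ff 11.96 F [ 0.18 -0.23  0.05]
frac shift [ 0.2423 -0.5054 -0.0742] wz frac 0.0021
```

```bash
python3 -m jog '[{"wx":0,"wy":0,"wz":0,"dx":0.06,"dy":-0.126,"dz":0,"hand":1},{"wx":0,"wy":0,"wz":0,"dx":0.06,"dy":-0.126,"dz":0,"hand":1},{"wx":0,"wy":0,"wz":0,"dx":0.06,"dy":-0.126,"dz":0,"hand":1},{"wx":0,"wy":0,"wz":0,"dx":0.06,"dy":-0.126,"dz":0,"hand":1},{"wx":0,"wy":0,"wz":0,"dx":0,"dy":0,"dz":-0.13,"hand":1}]' >/dev/null
python3 -m jog '[{"wx":0,"wy":0,"wz":0,"dx":0,"dy":0,"dz":0,"hand":1},{"wx":0,"wy":0,"wz":0,"dx":0,"dy":0,"dz":0,"hand":1},{"wx":0,"wy":0,"wz":0,"dx":0,"dy":0,"dz":0,"hand":1}]' >/dev/null; python3 st.py .4666 -.3019 .12 -1.2
python3 - <<'E'
import cv2
from plant import r
a=r.snapshot("top")[195:255,190:290];b=r.snapshot("side")[195:275,240:340]
f=lambda x:cv2.resize(x[:,:,::-1],None,fx=6,fy=6,interpolation=cv2.INTER_CUBIC)
cv2.imwrite("pics/v1.png",cv2.vconcat([f(b)]))
cv2.imwrite("pics/v1t.png",f(a))
E
```

```text
t 4.37 p [ 0.4639 -0.3     0.1022] closeang -1.3 tilt [-0.0007 -0.0009] open 25.9 ff 11.96 F [-0.72 -0.33  0.1 ]
frac shift [ 0.011  -0.0076  0.0712] wz frac 0.0009
```

View pics/v1.png

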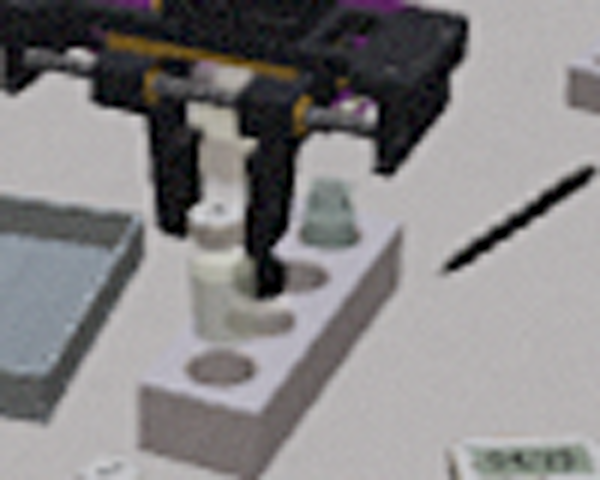

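Held vial is upright, with its cap top at (215,214) and base at (213,338) in the crop. The target hole centre is at (221,367). I'll measure the vial against the hole.

```bash
python3 - <<'E'
from h import *
f=lambda x,y:((x+.5)/6-.5+240,(y+.5)/6-.5+195)
for z in(.115,.117,.119):print("cap",plane("side",f(216,214),z)[:2])
print("base ctr",[plane("side",f(214,332),z)[:2].round(4) for z in(.056,.058,.060)])
print("bodytop L/R",plane("side",f(189,270),.103)[:2],plane("side",f(243,270),.103)[:2])
print("holes",[plane("side",f(*p),.036)[:2].round(4) for p in[(221,367),(260,321)]])
print("pred hole from x,y:",[ (np.array(proj("side",[x,y,.036]))-[240,195]+.5)*6-.5 for x,y in[(.4666,-.3019),(.4646,-.385)]])
E
```

```text
cap [ 0.46561792 -0.29647324]
cap [ 0.4642534  -0.29326736]
cap [ 0.46288889 -0.29006148]
base ctr [array([ 0.4668, -0.2977]), array([ 0.4656, -0.2948]), array([ 0.4644, -0.2919])]
bodytop L/R [ 0.46583834 -0.26895515] [ 0.44564723 -0.27800372]
holes [array([ 0.4653, -0.302 ]), array([ 0.4638, -0.343 ])]
pred hole from x,y: [array([218.25024759, 366.44566296]), array([292.81091661, 275.79952147])]
```

```bash
python3 -m jog '[{"wx":0,"wy":0,"wz":0,"dx":0.008,"dy":-0.018,"dz":-0.04,"hand":1},{"wx":0,"wy":0,"wz":0,"dx":0,"dy":0,"dz":0,"hand":1},{"wx":0,"wy":0,"wz":0,"dx":0,"dy":0,"dz":0,"hand":1}]' >/dev/null; python3 st.py .466 -.3045 .05 -1.2
python3 -m jog '[{"wx":0,"wy":0,"wz":0,"dx":0,"dy":0,"dz":-0.03,"hand":1},{"wx":0,"wy":0,"wz":0,"dx":0,"dy":0,"dz":-0.03,"hand":1},{"wx":0,"wy":0,"wz":0,"dx":0,"dy":0,"dz":0,"hand":1}]' >/dev/null; python3 st.py .466 -.3045 .05 -1.2
```

```text
t 4.72 p [ 0.4659 -0.3057  0.0915] closeang -1.39 tilt [-0.0007 -0.0019] open 26.2 ff 11.96 F [-0.18  0.26 -0.04]
frac shift [ 0.0006  0.005  -0.1662] wz frac 0.0017
t 4.97 p [ 0.4686 -0.3055  0.0766] closeang -1.35 tilt [ 0.0048 -0.0019] open 26.6 ff 11.72 F [2.61 0.57 3.12]
frac shift [-0.0105  0.0041 -0.1065] wz frac 0.0013
```

```bash
python3 -m jog '[{"wx":0,"wy":0,"wz":0,"dx":0.008,"dy":0.004,"dz":-0.01,"hand":1},{"wx":0,"wy":0,"wz":0,"dx":0,"dy":0,"dz":0,"hand":1},{"wx":0,"wy":0,"wz":0,"dx":0,"dy":0,"dz":0,"hand":1}]' >/dev/null; python3 st.py .466 -.3045 .05 -1.2
python3 -m jog '[{"wx":0,"wy":0,"wz":0,"dx":0,"dy":0,"dz":-0.02,"hand":1},{"wx":0,"wy":0,"wz":0,"dx":0,"dy":0,"dz":-0.0,"hand":1},{"wx":0,"wy":0,"wz":0,"dx":0,"dy":0,"dz":0,"hand":1}]' >/dev/null; python3 st.py .466 -.3045 .05 -1.2
```

```text
t 5.22 p [ 0.469  -0.3045  0.074 ] closeang -1.37 tilt [ 0.0015 -0.0017] open 26.6 ff 11.65 F [ 2.97 -0.86 -0.14]
frac shift [-0.012   0.0002 -0.0961] wz frac 0.0015
t 5.47 p [ 0.4681 -0.3044  0.0689] closeang -1.38 tilt [-0.     -0.0013] open 26.8 ff 11.68 F [ 2.63 -0.15 -0.49]
frac shift [-0.0086 -0.0002 -0.0754] wz frac 0.0016
```

```bash
python3 -m jog '[{"wx":0,"wy":0,"wz":0,"dx":0.004,"dy":0,"dz":-0.025,"hand":1},{"wx":0,"wy":0,"wz":0,"dx":0,"dy":0,"dz":-0.025,"hand":1},{"wx":0,"wy":0,"wz":0,"dx":0,"dy":0,"dz":0,"hand":1}]' >/dev/null; python3 st.py .466 -.3045 .05 -1.2
python3 -m jog '[{"wx":0,"wy":0,"wz":0,"dx":0,"dy":0,"dz":-0.02,"hand":1},{"wx":0,"wy":0,"wz":0,"dx":0,"dy":0,"dz":0,"hand":1},{"wx":0,"wy":0,"wz":0,"dx":0,"dy":0,"dz":0,"hand":1}]' >/dev/null; python3 st.py .466 -.3045 .05 -1.2
```

```text
t 5.72 p [ 0.4683 -0.3043  0.0553] closeang -1.38 tilt [-0.002  -0.0009] open 26.4 ff 11.69 F [ 2.38 -0.88 -1.26]
frac shift [-0.009  -0.0007 -0.0213] wz frac 0.0016
t 5.97 p [ 0.4685 -0.3044  0.0513] closeang -1.38 tilt [-0.0014 -0.0013] open 26.1 ff 11.77 F [ 0.51 -0.52 -0.7 ]
frac shift [-0.01   -0.0002 -0.005 ] wz frac 0.0016
```

```bash
python3 -m jog '[{"wx":0,"wy":0,"wz":0,"dx":0,"dy":0,"dz":-0.008,"hand":1},{"wx":0,"wy":0,"wz":0,"dx":0,"dy":0,"dz":0,"hand":0.45},{"wx":0,"wy":0,"wz":0,"dx":0,"dy":0,"dz":0,"hand":0.45},{"wx":0,"wy":0,"wz":0,"dx":0,"dy":0,"dz":0,"hand":0.45},{"wx":0,"wy":0,"wz":0,"dx":0,"dy":0,"dz":0,"hand":0.45}]' >/dev/null; python3 st.py
python3 -m jog '[{"wx":0,"wy":0,"wz":0,"dx":0,"dy":0,"dz":0.1,"hand":0.45},{"wx":0,"wy":0,"wz":0,"dx":0,"dy":0,"dz":0.12,"hand":0.45},{"wx":0,"wy":0,"wz":0,"dx":0,"dy":0.15,"dz":0,"hand":0.45},{"wx":0,"wy":0,"wz":0,"dx":0,"dy":0.15,"dz":0,"hand":0.45},{"wx":0,"wy":0,"wz":0,"dx":0,"dy":0.15,"dz":0,"hand":0.45}]' >/dev/null; python3 st.py .464 -.187 .037 -1.2
python3 -c "
from plant import r
import cv2
cv2.imwrite('pics/v2.png',cv2.resize(r.snapshot('side')[190:320,230:340,::-1],None,fx=5,fy=4.6,interpolation=cv2.INTER_CUBIC))"
```

```text
t 6.38 p [ 0.4687 -0.3045  0.0496] closeang -1.39 tilt [-0.0008 -0.0015] open 48.1 ff 0.0 F [-0.28  0.01 -0.35]
t 6.8 p [ 0.469  -0.1917  0.1052] closeang -1.57 tilt [ 0.0014 -0.0018] open 48.4 ff 0.0 F [ 1.43  1.05 -0.72]
frac shift [-0.0199  0.0189 -0.273 ] wz frac 0.0033
```

View pics/v2.png

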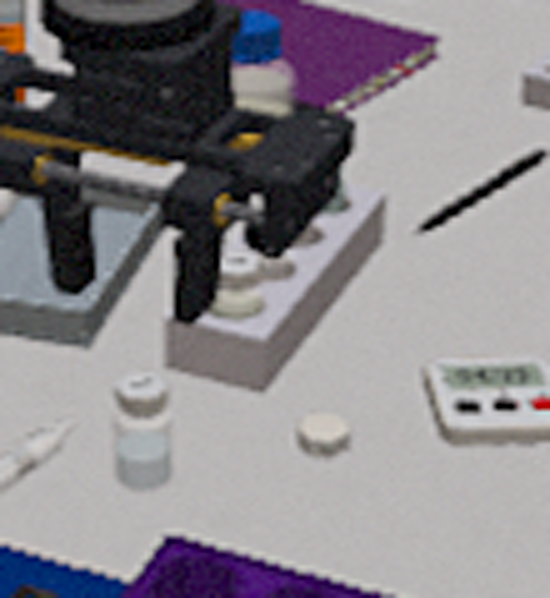

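Vial B sits seated in the end hole (235,270). Vial A is at (142,390), still standing. Next, vial A.

```bash
python3 -m jog '[{"wx":0,"wy":0,"wz":0.003,"dx":-0.02,"dy":0.014,"dz":0,"hand":0.45},{"wx":0,"wy":0,"wz":0,"dx":0,"dy":0,"dz":-0.13,"hand":0.45},{"wx":0,"wy":0,"wz":0,"dx":0,"dy":0,"dz":-0.12,"hand":0.45},{"wx":0,"wy":0,"wz":0,"dx":0,"dy":0,"dz":0,"hand":0.45},{"wx":0,"wy":0,"wz":0,"dx":0,"dy":0,"dz":0,"hand":0.45}]' >/dev/null; python3 st.py .464 -.187 .044 -1.2

```

```text
t 7.27 p [ 0.4627 -0.1893  0.0415] closeang -1.07 tilt [-0.0037 -0.0022] open 48.6 ff 0.0 F [-0.65 -0.14  0.93]
frac shift [0.0052 0.009  0.0101] wz frac -0.0011
```

```bash
python3 -m jog '[{"wx":0,"wy":0,"wz":0,"dx":0.005,"dy":0.008,"dz":0,"hand":1},{"wx":0,"wy":0,"wz":0,"dx":0,"dy":0,"dz":0,"hand":1},{"wx":0,"wy":0,"wz":0,"dx":0,"dy":0,"dz":0,"hand":1},{"wx":0,"wy":0,"wz":0,"dx":0,"dy":0,"dz":0,"hand":1},{"wx":0,"wy":0,"wz":0,"dx":0,"dy":0,"dz":0,"hand":1}]' 12 >/dev/null; python3 st.py
python3 -m jog '[{"wx":0,"wy":0,"wz":0,"dx":0,"dy":0,"dz":0.14,"hand":1},{"wx":0,"wy":0,"wz":0,"dx":0,"dy":0,"dz":0.14,"hand":1},{"wx":0,"wy":0,"wz":0,"dx":0,"dy":0,"dz":0.14,"hand":1},{"wx":0,"wy":0,"wz":0,"dx":0,"dy":-0.15,"dz":0,"hand":1},{"wx":0,"wy":0,"wz":0,"dx":0,"dy":-0.15,"dz":0,"hand":1}]' 12 >/dev/null
python3 -m jog '[{"wx":0,"wy":0,"wz":0,"dx":0,"dy":-0.15,"dz":0,"hand":1},{"wx":0,"wy":0,"wz":0,"dx":0,"dy":-0.15,"dz":0,"hand":1},{"wx":0,"wy":0,"wz":0,"dx":0,"dy":-0.15,"dz":0,"hand":1},{"wx":0,"wy":0,"wz":0,"dx":0,"dy":0,"dz":0,"hand":1},{"wx":0,"wy":0,"wz":0,"dx":0,"dy":0,"dz":0,"hand":1}]'  >/dev/null; python3 st.py .4666 -.387 .095 -1.2

```

```text
t 7.68 p [ 0.4659 -0.1869  0.0432] closeang -1.07 tilt [ 0.0017 -0.0022] open 26.6 ff 12.03 F [-0.06  1.23  5.48]
t 8.52 p [ 0.4639 -0.3771  0.1469] closeang -1.39 tilt [-0.0006 -0.0027] open 26.6 ff 11.99 F [-0.68  0.13 -0.47]
frac shift [ 0.0109 -0.0398 -0.2076] wz frac 0.0016
```

```bash
python3 -m jog '[{"wx":0,"wy":0,"wz":0,"dx":0.011,"dy":-0.033,"dz":-0.11,"hand":1},{"wx":0,"wy":0,"wz":0,"dx":0,"dy":0,"dz":-0.1,"hand":1},{"wx":0,"wy":0,"wz":0,"dx":0,"dy":0,"dz":0,"hand":1},{"wx":0,"wy":0,"wz":0,"dx":0,"dy":0,"dz":0,"hand":1}]' >/dev/null; python3 st.py .4667 -.3855 .072 -1.2
```

```text
t 8.85 p [ 0.4676 -0.3802  0.0942] closeang -0.91 tilt [-0.0025  0.0007] open 26.5 ff 11.99 F [0.22 0.38 0.32]
frac shift [-0.0034 -0.0211 -0.089 ] wz frac -0.0026
```

```bash
python3 -m jog '[{"wx":0,"wy":0,"wz":0,"dx":-0.003,"dy":-0.021,"dz":-0.02,"hand":1},{"wx":0,"wy":0,"wz":0,"dx":0,"dy":0,"dz":0,"hand":1},{"wx":0,"wy":0,"wz":0,"dx":0,"dy":0,"dz":0,"hand":1}]' >/dev/null; python3 st.py .4667 -.3855 .072 -1.2
python3 -m jog '[{"wx":0,"wy":0,"wz":0,"dx":0,"dy":0,"dz":-0.03,"hand":1},{"wx":0,"wy":0,"wz":0,"dx":0,"dy":0,"dz":-0.02,"hand":1},{"wx":0,"wy":0,"wz":0,"dx":0,"dy":0,"dz":0,"hand":1}]' >/dev/null; python3 st.py .4667 -.3855 .072 -1.2
```

```text
t 9.1 p [ 0.4677 -0.3881  0.0908] closeang -1.07 tilt [ 0.0011 -0.0028] open 26.5 ff 11.99 F [ 0.37  0.74 -0.16]
frac shift [-0.004   0.0103 -0.075 ] wz frac -0.0011
t 9.35 p [ 0.4666 -0.3872  0.0762] closeang -1.04 tilt [-0.0017 -0.0009] open 26.8 ff 11.99 F [ 0.26  0.57 -0.82]
frac shift [ 0.0004  0.007  -0.017 ] wz frac -0.0014
```

```bash
python3 -m jog '[{"wx":0,"wy":0,"wz":0,"dx":0,"dy":0.004,"dz":-0.03,"hand":1},{"wx":0,"wy":0,"wz":0,"dx":0,"dy":0,"dz":0,"hand":1},{"wx":0,"wy":0,"wz":0,"dx":0,"dy":0,"dz":0,"hand":1}]' >/dev/null; python3 st.py .4667 -.3855 .05 -1.2
python3 -m jog '[{"wx":0,"wy":0,"wz":0,"dx":0,"dy":0,"dz":-0.03,"hand":1},{"wx":0,"wy":0,"wz":0,"dx":0,"dy":0,"dz":-0.02,"hand":1},{"wx":0,"wy":0,"wz":0,"dx":0,"dy":0,"dz":0,"hand":1}]' >/dev/null; python3 st.py .4667 -.3855 .05 -1.2
```

```text
t 9.6 p [ 0.4671 -0.3862  0.0692] closeang -1.02 tilt [-0.001 -0.001] open 26.7 ff 11.99 F [-0.28 -0.1   0.14]
frac shift [-0.0014  0.0028 -0.0767] wz frac -0.0015
t 9.85 p [ 0.4666 -0.3863  0.056 ] closeang -1.04 tilt [-0.0016 -0.0007] open 26.8 ff 12.0 F [ 0.12 -0.5  -0.08]
frac shift [ 0.0003  0.0031 -0.0239] wz frac -0.0014
```

```bash
python3 -m jog '[{"wx":0,"wy":0,"wz":0,"dx":0,"dy":0,"dz":-0.028,"hand":1},{"wx":0,"wy":0,"wz":0,"dx":0,"dy":0,"dz":0,"hand":1},{"wx":0,"wy":0,"wz":0,"dx":0,"dy":0,"dz":0,"hand":0.45},{"wx":0,"wy":0,"wz":0,"dx":0,"dy":0,"dz":0,"hand":0.45},{"wx":0,"wy":0,"wz":0,"dx":0,"dy":0,"dz":0,"hand":0.45}]' >/dev/null; python3 st.py
python3 -m jog '[{"wx":0,"wy":0,"wz":0,"dx":0,"dy":0,"dz":0,"hand":0.45},{"wx":0,"wy":0,"wz":0,"dx":0,"dy":0,"dz":0.13,"hand":0.45},{"wx":0,"wy":0,"wz":0,"dx":0,"dy":0,"dz":0.13,"hand":0.45},{"wx":0,"wy":0,"wz":-0.043,"dx":0.035,"dy":0.157,"dz":0.05,"hand":0.45},{"wx":0,"wy":0,"wz":-0.043,"dx":0.035,"dy":0.157,"dz":0,"hand":0.45}]' >/dev/null
python3 -m jog '[{"wx":0,"wy":0,"wz":0,"dx":0.035,"dy":0.157,"dz":0,"hand":0.45},{"wx":0,"wy":0,"wz":0,"dx":0.035,"dy":0.157,"dz":0,"hand":0.45},{"wx":0,"wy":0,"wz":0,"dx":0.035,"dy":0.157,"dz":0,"hand":0.45},{"wx":0,"wy":0,"wz":0,"dx":0.035,"dy":0.157,"dz":0,"hand":0.45},{"wx":0,"wy":0,"wz":0,"dx":0,"dy":0,"dz":0,"hand":0.45}]' >/dev/null; python3 st.py .520 -.151 .006 -10.7
python3 - <<'E'
from h import *;import cv2
for n in("top","side"):
    r.snapshot(n)
    for q in("syringe","vial_a"):
        for d in r.masks_of(n,q)[:5]:
            m=d["region"].astype(np.uint8);ctr,sz,_=cv2.minAreaRect(np.argwhere(m)[:,::-1].astype(np.float32))
            print(n,q,round(d["p"],2),np.round(d["bbox"]),plane(n,ctr,.010).round(3)[:2])
im=r.snapshot("side");cv2.imwrite("pics/s1.png",cv2.resize(im[190:310,220:350,::-1],None,fx=4.6,fy=4.6,interpolation=cv2.INTER_CUBIC))
E
```

```text
t 10.27 p [ 0.4677 -0.3866  0.0504] closeang -1.04 tilt [ 0.0007 -0.0017] open 44.8 ff 0.0 F [ 0.41 -0.04  0.19]
t 11.1 p [ 0.5233 -0.1397  0.1289] closeang -10.06 tilt [0.005  0.0063] open 48.5 ff 0.0 F [0.3  1.21 1.1 ]
frac shift [-0.013  -0.0453 -0.4918] wz frac -0.0056
top vial_a 0.42 [243. 228. 252. 237.] [ 0.467 -0.387]
top vial_a 0.37 [217. 226. 224. 238.] [ 0.469 -0.3  ]
side syringe 0.49 [218. 280. 241. 305.] [ 0.525 -0.152]
```

View pics/s1.png

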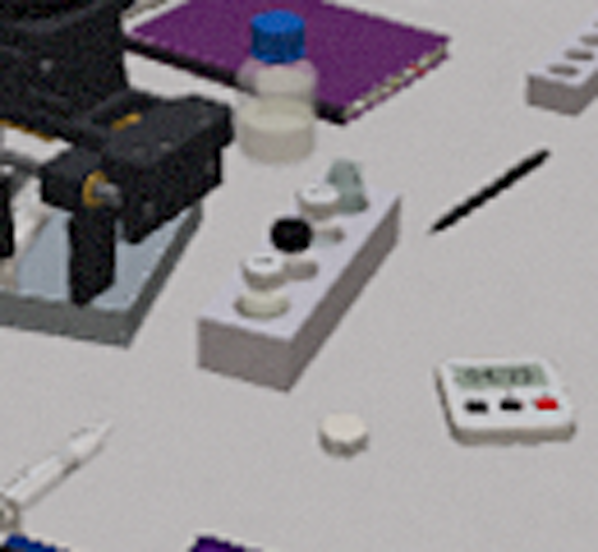

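Both vials are seated, with white caps at (265,268) and (320,200). The gripper body's 187 mm width would come near the stand's fork if centred on the syringe. I'll go down offset in -x with the fingers fully open and let the closing drag the syringe clear.

```bash
python3 -m jog '[{"wx":0,"wy":0,"wz":-0.005,"dx":-0.129,"dy":-0.045,"dz":0,"hand":0},{"wx":0,"wy":0,"wz":0,"dx":0,"dy":0,"dz":0,"hand":0},{"wx":0,"wy":0,"wz":0,"dx":0,"dy":0,"dz":0,"hand":0},{"wx":0,"wy":0,"wz":0,"dx":0,"dy":0,"dz":-0.1,"hand":0},{"wx":0,"wy":0,"wz":0,"dx":0,"dy":0,"dz":0,"hand":0}]' >/dev/null; python3 st.py .492 -.152 .006 -10.7
```

```text
t 11.87 p [ 0.4867 -0.1633  0.1006] closeang -11.54 tilt [-0.003 -0.001] open 79.4 ff 0.0 F [ 0.37 -0.36 -0.4 ]
frac shift [ 0.0212  0.045  -0.3783] wz frac 0.0074
```

```bash
python3 -m jog '[{"wx":0,"wy":0,"wz":0.007,"dx":0.02,"dy":0.042,"dz":0,"hand":0},{"wx":0,"wy":0,"wz":0,"dx":0,"dy":0,"dz":0,"hand":0},{"wx":0,"wy":0,"wz":0,"dx":0,"dy":0,"dz":0,"hand":0}]' >/dev/null; python3 st.py .492 -.152 .006 -10.7
python3 -m jog '[{"wx":0,"wy":0,"wz":0,"dx":0,"dy":0,"dz":-0.12,"hand":0},{"wx":0,"wy":0,"wz":0,"dx":0,"dy":0,"dz":-0.12,"hand":0},{"wx":0,"wy":0,"wz":0,"dx":0,"dy":0,"dz":-0.1,"hand":0},{"wx":0,"wy":0,"wz":0,"dx":0,"dy":0,"dz":0,"hand":0},{"wx":0,"wy":0,"wz":0,"dx":0,"dy":0,"dz":0,"hand":0}]' >/dev/null; python3 st.py .492 -.152 .006 -10.7
```

```text
t 12.12 p [ 0.4939 -0.1509  0.1034] closeang -10.56 tilt [ 0.0017 -0.0008] open 87.8 ff 0.0 F [0.53 0.23 0.23]
frac shift [-0.0076 -0.0043 -0.3896] wz frac -0.0012
t 12.53 p [ 0.4923 -0.152   0.0176] closeang -10.63 tilt [-0.0018 -0.0019] open 88.4 ff 0.0 F [-0.89  0.02  1.1 ]
frac shift [-0.0011 -0.0001 -0.0462] wz frac -0.0006
```

Perfect alignment. Lower the rest of the way and close.

```bash
python3 -m jog '[{"wx":0,"wy":0,"wz":0,"dx":0,"dy":0,"dz":-0.044,"hand":0},{"wx":0,"wy":0,"wz":0,"dx":0,"dy":0,"dz":0,"hand":0},{"wx":0,"wy":0,"wz":0,"dx":0,"dy":0,"dz":0,"hand":0}]' 8 >/dev/null; python3 st.py
python3 -m jog '[{"wx":0,"wy":0,"wz":0,"dx":0,"dy":0,"dz":0,"hand":1},{"wx":0,"wy":0,"wz":0,"dx":0,"dy":0,"dz":0,"hand":1},{"wx":0,"wy":0,"wz":0,"dx":0,"dy":0,"dz":0,"hand":1},{"wx":0,"wy":0,"wz":0,"dx":0,"dy":0,"dz":0,"hand":1},{"wx":0,"wy":0,"wz":0,"dx":0,"dy":0,"dz":0,"hand":1}]' >/dev/null; 
python3 -m jog '[{"wx":0,"wy":0,"wz":0,"dx":0,"dy":0,"dz":0,"hand":1},{"wx":0,"wy":0,"wz":0,"dx":0,"dy":0,"dz":0,"hand":1},{"wx":0,"wy":0,"wz":0,"dx":0,"dy":0,"dz":0,"hand":1},{"wx":0,"wy":0,"wz":0,"dx":0,"dy":0,"dz":0,"hand":1}]' >/dev/null; python3 st.py
python3 -m jog '[{"wx":0,"wy":0,"wz":0,"dx":0,"dy":0,"dz":0.14,"hand":1},{"wx":0,"wy":0,"wz":0,"dx":0,"dy":0,"dz":0.14,"hand":1},{"wx":0,"wy":0,"wz":0,"dx":0,"dy":0,"dz":0.14,"hand":1},{"wx":0,"wy":0,"wz":0,"dx":0,"dy":0,"dz":0,"hand":1}]'>/dev/null; python3 st.py .5892 -.3445 .1 7.4
```

```text
t 12.78 p [ 0.4933 -0.1524  0.008 ] closeang -10.68 tilt [ 0.0014 -0.002 ] open 87.9 ff 0.0 F [0.21 0.29 0.06]
t 13.53 p [ 0.4924 -0.1522  0.0065] closeang -10.67 tilt [-0.0005 -0.0016] open 29.8 ff 0.03 F [-0.21 -0.85  0.04]
t 13.87 p [ 0.4954 -0.1526  0.1167] closeang -10.7 tilt [ 0.0082 -0.0028] open 3.4 ff 0.0 F [1.45 0.42 0.3 ]
frac shift [ 0.375  -0.7677 -0.0667] wz frac 0.1579
```

The fingers hadn't finished closing before the lift. I'll look at where the syringe is now.

```bash
python3 -m jog '[{"wx":0,"wy":0,"wz":0,"dx":0,"dy":-0.15,"dz":0.08,"hand":0},{"wx":0,"wy":0,"wz":0,"dx":0,"dy":-0.15,"dz":0.05,"hand":0},{"wx":0,"wy":0,"wz":0,"dx":0,"dy":-0.15,"dz":0,"hand":0},{"wx":0,"wy":0,"wz":0,"dx":0,"dy":0,"dz":0,"hand":0},{"wx":0,"wy":0,"wz":0,"dx":0,"dy":0,"dz":0,"hand":0}]'>/dev/null; python3 st.py
python3 - <<'E'
from h import *;import cv2
for n in("top","side"):
    im=r.snapshot(n);print(n,[(round(d["p"],2),np.round(d["bbox"]).tolist()) for d in r.search_frame(n,"syringe")])
    c=im[195:260,145:245] if n=="top" else im[250:315,190:290]
    cv2.imwrite(f"pics/m_{n}.png",cv2.resize(c[:,:,::-1],None,fx=4.6,fy=4.6,interpolation=cv2.INTER_CUBIC))
a,b=cv2.imread("pics/m_top.png"),cv2.imread("pics/m_side.png");cv2.imwrite("pics/m.png",cv2.vconcat([a,b]));print(a.shape)
E
```

```text
t 14.28 p [ 0.4913 -0.2672  0.1432] closeang -11.02 tilt [-0.0012 -0.0029] open 34.6 ff 0.0 F [-0.59  0.49 -0.71]
top [(0.64, [163.0, 221.0, 167.0, 225.0])]
side [(0.75, [226.0, 284.0, 249.0, 311.0])]
(299, 460, 3)
```

View pics/m.png

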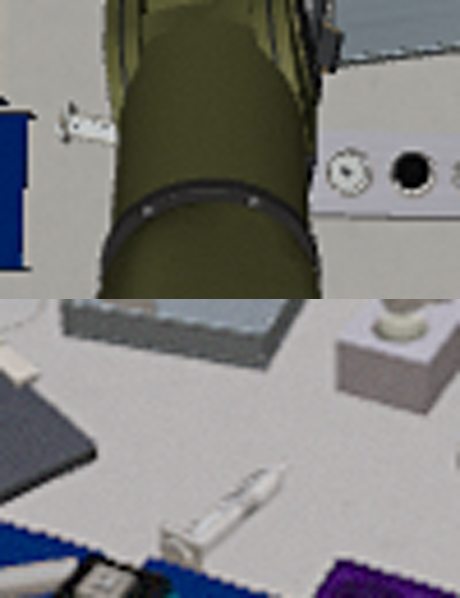

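The syringe lies on the bench, moved toward the robot. Its flange is at (66,124) in the top part and its nozzle at (284,467) in the side part.

```bash
python3 - <<'E'
from h import *
t=lambda x,y:((x+.5)/4.6-.5+145,(y+.5)/4.6-.5+195)
s=lambda x,y:((x+.5)/4.6-.5+190,(y+.5)/4.6-.5+250)
for z in(.01,.013):print("top flange",plane("top",t(66,124),z)[:2],plane("top",t(110,133),z)[:2],"side nozzle",plane("side",s(284,168),z)[:2],"flange",plane("side",s(182,244),z)[:2],"mid",plane("side",s(232,206),z)[:2])
E
```

```text
top flange [ 0.50013639 -0.10563835] [ 0.49427635 -0.13583593] side nozzle [ 0.48441994 -0.19243046] flange [ 0.50391351 -0.11791658] mid [ 0.49491537 -0.15387711]
top flange [ 0.49981796 -0.10622718] [ 0.49396943 -0.13636543] side nozzle [ 0.482641   -0.18900225] flange [ 0.50203576 -0.1148661 ] mid [ 0.49308323 -0.15064433]
```

```bash
python3 -m jog '[{"wx":0,"wy":0,"wz":0,"dx":0.002,"dy":0.155,"dz":0,"hand":0.4},{"wx":0,"wy":0,"wz":0,"dx":0,"dy":0.155,"dz":0,"hand":0.4},{"wx":0,"wy":0,"wz":0,"dx":0,"dy":0.145,"dz":0,"hand":0.4},{"wx":0,"wy":0,"wz":0,"dx":0,"dy":0,"dz":-0.14,"hand":0.4},{"wx":0,"wy":0,"wz":0,"dx":0,"dy":0,"dz":0,"hand":0.4}]'>/dev/null
python3 -m jog '[{"wx":0,"wy":0,"wz":0,"dx":0,"dy":0,"dz":-0.14,"hand":0.4},{"wx":0,"wy":0,"wz":0,"dx":0,"dy":0,"dz":0,"hand":0.4},{"wx":0,"wy":0,"wz":0,"dx":0,"dy":0,"dz":0,"hand":0.4}]'>/dev/null; python3 st.py .492 -.152 .006 -10.7
```

```text
t 15.15 p [ 0.4916 -0.1507  0.0733] closeang -10.68 tilt [-0.0044 -0.0023] open 52.7 ff 0.0 F [-0.43  0.04 -0.06]
frac shift [ 0.0016 -0.0052 -0.2692] wz frac -0.0002
```

```bash
python3 -m jog '[{"wx":0,"wy":0,"wz":0,"dx":0.002,"dy":-0.005,"dz":-0.14,"hand":0.4},{"wx":0,"wy":0,"wz":0,"dx":0,"dy":0,"dz":-0.125,"hand":0.4},{"wx":0,"wy":0,"wz":0,"dx":0,"dy":0,"dz":0,"hand":0.4},{"wx":0,"wy":0,"wz":0,"dx":0,"dy":0,"dz":0,"hand":0.4}]'>/dev/null;python3 st.py .492 -.152 .006 -10.7
python3 -m jog '[{"wx":0,"wy":0,"wz":0,"dx":0,"dy":0,"dz":0,"hand":1},{"wx":0,"wy":0,"wz":0,"dx":0,"dy":0,"dz":0,"hand":1},{"wx":0,"wy":0,"wz":0,"dx":0,"dy":0,"dz":0,"hand":1},{"wx":0,"wy":0,"wz":0,"dx":0,"dy":0,"dz":0,"hand":1},{"wx":0,"wy":0,"wz":0,"dx":0,"dy":0,"dz":0,"hand":1}]' 8 >/dev/null; python3 -m jog '[{"wx":0,"wy":0,"wz":0,"dx":0,"dy":0,"dz":0,"hand":1},{"wx":0,"wy":0,"wz":0,"dx":0,"dy":0,"dz":0,"hand":1},{"wx":0,"wy":0,"wz":0,"dx":0,"dy":0,"dz":0,"hand":1},{"wx":0,"wy":0,"wz":0,"dx":0,"dy":0,"dz":0,"hand":1},{"wx":0,"wy":0,"wz":0,"dx":0,"dy":0,"dz":0,"hand":1}]'  >/dev/null; python3 st.py
```

```text
t 15.48 p [ 0.4932 -0.152   0.0082] closeang -10.69 tilt [-0.0016 -0.0025] open 53.1 ff 0.0 F [ 1.01 -0.4   0.11]
frac shift [-0.0049 -0.0001 -0.0087] wz frac -0.0001
t 16.32 p [ 0.494  -0.1519  0.0085] closeang -10.68 tilt [ 0.001  -0.0025] open 24.2 ff 8.0 F [-0.93 -0.49  7.79]
```

```bash
python3 -m jog '[{"wx":0,"wy":0,"wz":0,"dx":0,"dy":0,"dz":0.13,"hand":1},{"wx":0,"wy":0,"wz":0,"dx":0,"dy":0,"dz":0.13,"hand":1},{"wx":0,"wy":0,"wz":0,"dx":0,"dy":0,"dz":0.13,"hand":1},{"wx":0,"wy":0,"wz":0,"dx":0,"dy":0,"dz":0,"hand":1}]'>/dev/null;python3 st.py
python3 -m jog '[{"wx":0,"wy":0,"wz":0.04,"dx":0.063,"dy":-0.128,"dz":0,"hand":1},{"wx":0,"wy":0,"wz":0.04,"dx":0.063,"dy":-0.128,"dz":0,"hand":1},{"wx":0,"wy":0,"wz":0.04,"dx":0.063,"dy":-0.128,"dz":0,"hand":1},{"wx":0,"wy":0,"wz":0.038,"dx":0.063,"dy":-0.128,"dz":0,"hand":1},{"wx":0,"wy":0,"wz":0,"dx":0.063,"dy":-0.128,"dz":0,"hand":1}]'>/dev/null
python3 -m jog '[{"wx":0,"wy":0,"wz":0,"dx":0.063,"dy":-0.128,"dz":0,"hand":1},{"wx":0,"wy":0,"wz":0,"dx":0,"dy":0,"dz":0,"hand":1},{"wx":0,"wy":0,"wz":0,"dx":0,"dy":0,"dz":0,"hand":1}]'>/dev/null;python3 st.py .590 -.3445 .013 7.4
```

```text
t 16.65 p [ 0.4963 -0.1519  0.1099] closeang -10.7 tilt [ 0.008  -0.0027] open 23.8 ff 8.0 F [1.12 0.01 0.12]
t 17.32 p [ 0.5874 -0.346   0.1038] closeang 7.18 tilt [-0.0004 -0.0024] open 23.8 ff 8.0 F [-0.25  1.59 -1.18]
frac shift [ 0.0105  0.0059 -0.3631] wz frac 0.0019
```

```bash
python3 -m jog '[{"wx":0,"wy":0,"wz":0,"dx":0.01,"dy":0.005,"dz":-0.12,"hand":1},{"wx":0,"wy":0,"wz":0,"dx":0,"dy":0,"dz":-0.12,"hand":1},{"wx":0,"wy":0,"wz":0,"dx":0,"dy":0,"dz":0,"hand":1},{"wx":0,"wy":0,"wz":0,"dx":0,"dy":0,"dz":0,"hand":1}]'>/dev/null;python3 st.py .590 -.3445 .013 7.4
python3 -m jog '[{"wx":0,"wy":0,"wz":0,"dx":0,"dy":0,"dz":-0.06,"hand":1},{"wx":0,"wy":0,"wz":0,"dx":0,"dy":0,"dz":-0.05,"hand":1},{"wx":0,"wy":0,"wz":0,"dx":0,"dy":0,"dz":0,"hand":1},{"wx":0,"wy":0,"wz":0,"dx":0,"dy":0,"dz":0,"hand":1}]'>/dev/null;python3 st.py .590 -.3445 .013 7.4
```

```text
t 17.65 p [ 0.5888 -0.3402  0.0436] closeang 7.57 tilt [-0.0042  0.0005] open 24.0 ff 8.0 F [-0.05  0.46  0.01]
frac shift [ 0.0048 -0.0173 -0.1223] wz frac -0.0015
t 17.98 p [ 0.59   -0.3421  0.017 ] closeang 7.44 tilt [-0.001  -0.0014] open 24.2 ff 8.0 F [-0.55  0.01 -0.37]
frac shift [ 0.0001 -0.0095 -0.0161] wz frac -0.0004
```

```bash
python3 -m jog '[{"wx":0,"wy":0,"wz":0,"dx":0,"dy":0,"dz":-0.014,"hand":1},{"wx":0,"wy":0,"wz":0,"dx":0,"dy":0,"dz":0,"hand":1},{"wx":0,"wy":0,"wz":0,"dx":0,"dy":0,"dz":0,"hand":0.59},{"wx":0,"wy":0,"wz":0,"dx":0,"dy":0,"dz":0,"hand":0.59},{"wx":0,"wy":0,"wz":0,"dx":0,"dy":0,"dz":0,"hand":0.59}]'>/dev/null;python3 st.py
python3 -m jog '[{"wx":0,"wy":0,"wz":0,"dx":0,"dy":0,"dz":0.06,"hand":0.59},{"wx":0,"wy":0,"wz":0,"dx":0,"dy":0,"dz":0.14,"hand":0.59},{"wx":0,"wy":0,"wz":0,"dx":0,"dy":0,"dz":0.14,"hand":0.2},{"wx":0,"wy":0,"wz":0,"dx":0,"dy":0,"dz":0.15,"hand":0.2},{"wx":0,"wy":0,"wz":0,"dx":0,"dy":0,"dz":0.15,"hand":0.2}]'>/dev/null
python3 -m jog '[{"wx":0,"wy":0,"wz":0,"dx":0,"dy":0,"dz":0.15,"hand":0.2},{"wx":0,"wy":0,"wz":0.06,"dx":0,"dy":0,"dz":0.15,"hand":0.2},{"wx":0,"wy":0,"wz":0.06,"dx":0,"dy":0,"dz":0.15,"hand":0.2},{"wx":0,"wy":0,"wz":0.06,"dx":0,"dy":0,"dz":0.15,"hand":0.2},{"wx":0,"wy":0,"wz":0.06,"dx":0,"dy":0,"dz":0,"hand":0.2}]'>/dev/null;python3 st.py .6385 -.1455 .31 63
python3 - <<'E'
from h import *;import cv2
print(r.get_state()["q"].round(2))
for n in("top","side"):
    im=r.snapshot(n)
    for q in("syringe","pipette_tip","stand"): print(n,q,[(round(d["p"],2),np.round(d["bbox"]).tolist()) for d in r.search_frame(n,q)][:3])
tr=np.array([.611,-.3417])
for d in r.masks_of("side","syringe"):
    p=np.argwhere(d["region"])[:,::-1].mean(0);print("side syr",round(d["p"],2),plane("side",p,.015)[:2])
E
```

```text
t 18.4 p [ 0.5907 -0.3424  0.0143] closeang 7.43 tilt [ 0.0007 -0.0019] open 36.1 ff 0.0 F [-0.5  -0.88  0.19]
t 19.23 p [ 0.5939 -0.3419  0.3344] closeang 35.24 tilt [ 0.0151 -0.0055] open 70.3 ff 0.0 F [1.15 0.29 0.46]
frac shift [ 0.1784  0.7854 -0.0975] wz frac 0.2423
[ 0.84  0.8  -0.88  1.22  0.6   1.36  0.63]
top syringe [(0.67, [240.0, 225.0, 271.0, 246.0])]
top pipette_tip [(0.73, [154.0, 154.0, 170.0, 176.0]), (0.59, [239.0, 159.0, 262.0, 205.0])]
top stand [(0.97, [152.0, 150.0, 193.0, 196.0])]
side syringe [(0.72, [230.0, 238.0, 246.0, 257.0])]
side pipette_tip [(0.83, [173.0, 184.0, 193.0, 273.0]), (0.7, [289.0, 223.0, 298.0, 239.0])]
side stand [(0.92, [159.0, 224.0, 212.0, 294.0]), (0.45, [272.0, 193.0, 288.0, 226.0])]
side syr 0.65 [ 0.45835227 -0.34395669]
side syr 0.48 [ 0.59249027 -0.33286735]
side syr 0.47 [ 0.60609954 -0.33390777]
```

```bash
python3 - <<'E'
from h import *
for X in((.637,-.146,.265),(.637,-.146,.23),(.637,-.146,.20),(.637,-.146,.17),(.637,-.146,.1)):print("pred",X[2],proj("side",X).round(1),proj("top",X).round(1))
m=r.masks_of("side","pipette")
for d in m[:2]:
    print(round(d["p"],2),np.round(d["bbox"]))
    for v in range(int(d["bbox"][1]),int(d["bbox"][3]),8):
        c=np.where(d["region"][v])[0]
        if len(c):print(v,c.min(),c.max(),end=' | ')
r.snapshot("top")
for d in r.masks_of("top","pipette")[:2]:
    p=np.argwhere(d["region"]);print("\ntop",round(d["p"],2),d["bbox"],p[:,::-1].mean(0))
import cv2
im=cv2.cvtColor(r.snapshot("top"),cv2.COLOR_RGB2HSV)[145:185,145:180];b=cv2.inRange(im,(100,120,60),(130,255,255));q=np.argwhere(b)
print("blue",q[:,::-1].mean(0)+145,q[:,::-1].min(0)+145,q[:,::-1].max(0)+145,len(q));print(plane("top",q[:,::-1].mean(0)+145,.262))
E
```

```text
pred 0.265 [177.6 186.4] [157.8 160.2]
pred 0.23 [179.1 200.7] [160.3 163.2]
pred 0.2 [180.4 212.6] [162.4 165.6]
pred 0.17 [181.7 224.1] [164.3 167.9]
pred 0.1 [184.5 249.9] [168.5 173. ]
0.77 [172. 185. 191. 272.]
184 177 179 | 192 174 181 | 200 173 184 | 208 174 185 | 216 176 186 | 224 177 186 | 232 177 187 | 240 181 188 | 248 180 188 | 256 182 187 | 264 184 187 | 
top 0.51 [155.3, 156.4, 171.8, 173.6] [161.11764706 164.67320261]
blue [159.50684932 156.64383562] [154 145] [172 164] 73
[ 0.64761781 -0.14941931  0.262     ]
```

```bash
python3 -m jog '[{"wx":0,"wy":0,"wz":0.06,"dx":0.03,"dy":0.13,"dz":0,"hand":0.2},{"wx":0,"wy":0,"wz":0.06,"dx":0.03,"dy":0.13,"dz":0,"hand":0.2},{"wx":0,"wy":0,"wz":0.06,"dx":0.03,"dy":0.13,"dz":0,"hand":0.2},{"wx":0,"wy":0,"wz":0.06,"dx":0.03,"dy":0.13,"dz":0,"hand":0.2},{"wx":0,"wy":0,"wz":0,"dx":0.03,"dy":0.13,"dz":0,"hand":0.2}]'>/dev/null
python3 -m jog '[{"wx":0,"wy":0,"wz":0,"dx":0.03,"dy":0.13,"dz":0,"hand":0.2},{"wx":0,"wy":0,"wz":0,"dx":0,"dy":0,"dz":0,"hand":0.2},{"wx":0,"wy":0,"wz":0,"dx":0,"dy":0,"dz":0,"hand":0.2},{"wx":0,"wy":0,"wz":0,"dx":0,"dy":0,"dz":0,"hand":0.2}]'>/dev/null;python3 st.py .6385 -.1457 .205 63
```

```text
t 20.63 p [ 0.6355 -0.1482  0.3238] closeang 62.39 tilt [ 0.0011 -0.0021] open 69.8 ff 0.0 F [ 0.45 -1.33 -0.14]
frac shift [ 0.0122  0.01   -0.4751] wz frac 0.0053
```

```bash
python3 -m jog '[{"wx":0,"wy":0,"wz":0.005,"dx":0.012,"dy":0.01,"dz":-0.05,"hand":0.2},{"wx":0,"wy":0,"wz":0,"dx":0,"dy":0,"dz":0,"hand":0.2},{"wx":0,"wy":0,"wz":0,"dx":0,"dy":0,"dz":0,"hand":0.2}]'>/dev/null;python3 st.py .6385 -.1457 .205 63
python3 -m jog '[{"wx":0,"wy":0,"wz":0,"dx":0,"dy":0,"dz":-0.1,"hand":0.2},{"wx":0,"wy":0,"wz":0,"dx":0,"dy":0,"dz":-0.1,"hand":0.2},{"wx":0,"wy":0,"wz":0,"dx":0,"dy":0,"dz":-0.1,"hand":0.2},{"wx":0,"wy":0,"wz":0,"dx":0,"dy":0,"dz":0,"hand":0.2},{"wx":0,"wy":0,"wz":0,"dx":0,"dy":0,"dz":0,"hand":0.2}]'>/dev/null;python3 st.py .6385 -.1457 .205 63
```

```text
t 20.88 p [ 0.6378 -0.1462  0.3099] closeang 62.91 tilt [-0.001  -0.0011] open 70.9 ff 0.0 F [-0.03 -0.16  0.45]
frac shift [ 0.0029  0.0021 -0.4198] wz frac 0.0008
t 21.3 p [ 0.6378 -0.1456  0.2356] closeang 62.96 tilt [-0.001  -0.0005] open 70.5 ff 0.0 F [ 0.31 -0.37  0.94]
frac shift [ 0.0029 -0.0006 -0.1225] wz frac 0.0003
```

```bash
python3 -m jog '[{"wx":0,"wy":0,"wz":0,"dx":0.002,"dy":0,"dz":-0.06,"hand":0.2},{"wx":0,"wy":0,"wz":0,"dx":0,"dy":0,"dz":-0.05,"hand":0.2},{"wx":0,"wy":0,"wz":0,"dx":0,"dy":0,"dz":0,"hand":0.2},{"wx":0,"wy":0,"wz":0,"dx":0,"dy":0,"dz":0,"hand":0.2}]'>/dev/null;python3 st.py .6385 -.1457 .205 63
python3 -m jog '[{"wx":0,"wy":0,"wz":0,"dx":0,"dy":0,"dz":0,"hand":1},{"wx":0,"wy":0,"wz":0,"dx":0,"dy":0,"dz":0,"hand":1},{"wx":0,"wy":0,"wz":0,"dx":0,"dy":0,"dz":0,"hand":1},{"wx":0,"wy":0,"wz":0,"dx":0,"dy":0,"dz":0,"hand":1},{"wx":0,"wy":0,"wz":0,"dx":0,"dy":0,"dz":0,"hand":1}]' 25 >/dev/null
python3 -m jog '[{"wx":0,"wy":0,"wz":0,"dx":0,"dy":0,"dz":0,"hand":1},{"wx":0,"wy":0,"wz":0,"dx":0,"dy":0,"dz":0,"hand":1},{"wx":0,"wy":0,"wz":0,"dx":0,"dy":0,"dz":0,"hand":1},{"wx":0,"wy":0,"wz":0,"dx":0,"dy":0,"dz":0,"hand":1},{"wx":0,"wy":0,"wz":0,"dx":0,"dy":0,"dz":0,"hand":1}]' >/dev/null; python3 st.py
```

```text
t 21.63 p [ 0.6386 -0.1449  0.2084] closeang 63.01 tilt [ 0.0004 -0.0009] open 70.4 ff 0.0 F [ 0.43 -0.26  0.5 ]
frac shift [-0.0006 -0.0031 -0.0137] wz frac -0.0001
t 22.47 p [ 0.639  -0.1449  0.209 ] closeang 63.01 tilt [ 0.0015 -0.001 ] open 23.7 ff 24.99 F [ 0.53 -0.27 -0.08]
```

```bash
python3 -m jog '[{"wx":0,"wy":0,"wz":0,"dx":0,"dy":0,"dz":0.04,"hand":1},{"wx":0,"wy":0,"wz":0,"dx":0,"dy":0,"dz":0.08,"hand":1},{"wx":0,"wy":0,"wz":0,"dx":0,"dy":0,"dz":0.08,"hand":1},{"wx":0,"wy":0,"wz":0,"dx":0,"dy":0,"dz":0.08,"hand":1},{"wx":0,"wy":0,"wz":0,"dx":0,"dy":0,"dz":0.08,"hand":1}]'>/dev/null;python3 st.py
python3 -m jog '[{"wx":0,"wy":0,"wz":0,"dx":0,"dy":0,"dz":0.08,"hand":1},{"wx":0,"wy":0,"wz":0,"dx":0,"dy":0,"dz":0.08,"hand":1},{"wx":0,"wy":0,"wz":0,"dx":0,"dy":0,"dz":0.06,"hand":1},{"wx":0,"wy":0,"wz":0,"dx":0,"dy":0,"dz":0,"hand":1},{"wx":0,"wy":0,"wz":0,"dx":0,"dy":0,"dz":0,"hand":1}]'>/dev/null;python3 st.py .466 -.428 .32 63
```

```text
t 22.88 p [ 0.6388 -0.1446  0.3005] closeang 63.03 tilt [ 0.0016 -0.0004] open 23.5 ff 24.99 F [ 0.65  0.37 -1.93]
t 23.3 p [ 0.6392 -0.1445  0.3547] closeang 63.02 tilt [ 0.0029 -0.0009] open 23.7 ff 24.99 F [ 0.07  0.61 -1.66]
frac shift [-0.6926 -1.134  -0.1389] wz frac -0.0002
```

```bash
python3 -m jog '[{"wx":0,"wy":0,"wz":0,"dx":-0.03,"dy":-0.05,"dz":0,"hand":1},{"wx":0,"wy":0,"wz":0,"dx":-0.06,"dy":-0.1,"dz":0,"hand":1},{"wx":0,"wy":0,"wz":0,"dx":-0.06,"dy":-0.1,"dz":0,"hand":1},{"wx":0,"wy":0,"wz":0,"dx":-0.06,"dy":-0.1,"dz":0,"hand":1},{"wx":0,"wy":0,"wz":0,"dx":-0.06,"dy":-0.1,"dz":0,"hand":1}]'>/dev/null
python3 -m jog '[{"wx":0,"wy":0,"wz":0,"dx":-0.06,"dy":-0.1,"dz":0,"hand":1},{"wx":0,"wy":0,"wz":0,"dx":-0.06,"dy":-0.1,"dz":0,"hand":1},{"wx":0,"wy":0,"wz":0,"dx":-0.06,"dy":-0.1,"dz":0,"hand":1},{"wx":0,"wy":0,"wz":0,"dx":-0.06,"dy":-0.1,"dz":0,"hand":1},{"wx":0,"wy":0,"wz":0,"dx":-0.06,"dy":-0.1,"dz":0,"hand":1}]'>/dev/null
python3 -m jog '[{"wx":0,"wy":0,"wz":0,"dx":-0.06,"dy":-0.1,"dz":0,"hand":1},{"wx":0,"wy":0,"wz":0,"dx":-0.06,"dy":-0.084,"dz":0,"hand":1},{"wx":0,"wy":0,"wz":0,"dx":0,"dy":0,"dz":0,"hand":1},{"wx":0,"wy":0,"wz":0,"dx":0,"dy":0,"dz":0,"hand":1},{"wx":0,"wy":0,"wz":0,"dx":0,"dy":0,"dz":0,"hand":1}]'>/dev/null;python3 st.py .466 -.428 .27 63
```

```text
t 24.55 p [ 0.4664 -0.4273  0.353 ] closeang 63.08 tilt [0.0006 0.0011] open 23.7 ff 24.99 F [ 0.52 -0.08 -1.63]
frac shift [-0.0017 -0.003  -0.3319] wz frac -0.0007
```

```bash
python3 -m jog '[{"wx":0,"wy":0,"wz":0,"dx":0,"dy":-0.003,"dz":-0.08,"hand":1},{"wx":0,"wy":0,"wz":0,"dx":0,"dy":0,"dz":-0.08,"hand":1},{"wx":0,"wy":0,"wz":0,"dx":0,"dy":0,"dz":-0.08,"hand":1},{"wx":0,"wy":0,"wz":0,"dx":0,"dy":0,"dz":-0.06,"hand":1},{"wx":0,"wy":0,"wz":0,"dx":0,"dy":0,"dz":0,"hand":1}]'>/dev/null;python3 -m jog '[{"wx":0,"wy":0,"wz":0,"dx":0,"dy":0,"dz":0,"hand":1},{"wx":0,"wy":0,"wz":0,"dx":0,"dy":0,"dz":0,"hand":1}]'>/dev/null;python3 st.py .466 -.428 .251 63
python3 - <<'E'
from h import *;import cv2
for n,(y0,y1,x0,x1) in(("top",(205,265,220,300)),("side",(150,270,250,350))):
    im=r.snapshot(n);cv2.imwrite(f"pics/f_{n}.png",cv2.resize(im[y0:y1,x0:x1,::-1],None,fx=5,fy=5,interpolation=cv2.INTER_CUBIC))
a,b=cv2.imread("pics/f_top.png"),cv2.imread("pics/f_side.png")
h=600;w=np.zeros((h,900,3),np.uint8);w[:300,500:]=a;w[:b.shape[0],:500]=b;cv2.imwrite("pics/f.png",w[:,:800])
print("pred tip",proj("side",[.466,-.428,.1]),"mouth",proj("side",[.466,-.428,.062]))
E
```

```text
t 25.13 p [ 0.4677 -0.4281  0.28  ] closeang 63.11 tilt [ 0.0032 -0.0009] open 23.6 ff 24.99 F [-0.48 -0.67 -0.09]
frac shift [-0.0068  0.0004 -0.1161] wz frac -0.001
pred tip [293.93597811 213.43679056] mouth [293.63168694 225.32899833]
```

View pics/f.png

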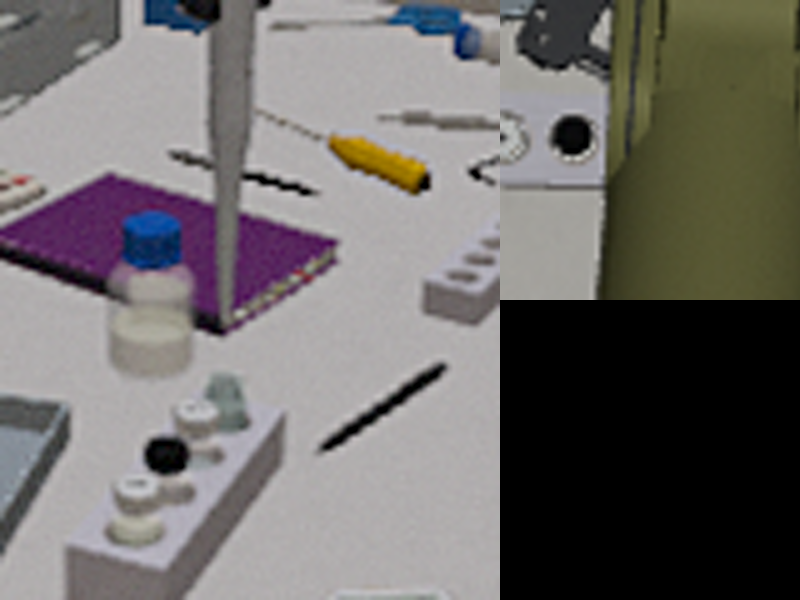

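The tip is at (226,322) and the open vial mouth at (224,380), directly beneath it in the side view. The block's four vials all stand. The top camera is blocked by the arm. I'll check the vertical alignment numerically.

```bash
python3 - <<'E'
from h import *
im=r.snapshot("side").astype(int)
for z in(.2,.18,.16,.14,.12,.105):
    u,v=proj("side",[.4677,-.4281,z]);v0=int(round(v));row=im[v0,int(u)-12:int(u)+13]
    print(z,round(u,1),v0,row.mean(1).astype(int).tolist())
for q in("open_vial","pipette"):
    for d in r.masks_of("side",q)[:3]:
        p=np.argwhere(d["region"]);print(q,round(d["p"],2),np.round(d["bbox"],1),p[p[:,0]<p[:,0].min()+3][:,::-1].mean(0),p[p[:,0]>p[:,0].max()-3][:,::-1].mean(0))
print(proj("side",[.466,-.428,.062]),proj("side",[.466,-.428,.05]))
E
```

```text
0.2 294.2 180 [177, 142, 106, 112, 117, 117, 163, 189, 186, 166, 119, 84, 105, 109, 107, 109, 92, 130, 170, 174, 175, 175, 172, 176, 171]
0.18 294.0 187 [137, 159, 177, 179, 179, 179, 175, 176, 176, 181, 159, 106, 98, 105, 108, 95, 154, 182, 185, 175, 167, 167, 170, 117, 0]
0.16 293.9 194 [94, 85, 81, 86, 84, 77, 65, 68, 79, 71, 74, 66, 87, 100, 112, 114, 88, 61, 67, 61, 60, 67, 81, 106, 135]
0.14 293.7 200 [55, 50, 41, 43, 57, 78, 74, 71, 76, 72, 70, 71, 76, 100, 110, 104, 82, 69, 71, 72, 71, 69, 73, 72, 70]
0.12 293.5 207 [159, 158, 157, 154, 154, 152, 146, 116, 83, 68, 71, 73, 85, 102, 116, 93, 73, 68, 71, 74, 72, 68, 83, 116, 117]
0.105 293.4 212 [153, 148, 148, 146, 138, 125, 100, 67, 47, 35, 52, 62, 54, 101, 116, 101, 161, 167, 113, 82, 111, 129, 154, 176, 179]
pipette 0.58 [291.5 131.8 305.7 208.1] [297.14285714 133.07142857] [294.25 206.75]
[293.63168694 225.32899833] [293.5373838  229.01452255]
```

```bash
python3 - <<'E'
from h import *
im=r.snapshot("side").astype(int)
for v in(224,226,228,230,232):print(v,im[v,284:306,0].tolist())
for v in(211,213):print(v,im[v,284:306,0].tolist())
E
```

```text
224 [151, 155, 156, 167, 175, 177, 178, 170, 164, 159, 156, 160, 171, 175, 176, 178, 178, 176, 177, 175, 178, 176]
226 [174, 176, 178, 174, 176, 178, 183, 161, 128, 121, 121, 114, 111, 135, 157, 170, 178, 176, 176, 174, 177, 176]
228 [177, 176, 176, 175, 175, 178, 165, 114, 92, 103, 116, 123, 113, 88, 144, 180, 179, 176, 175, 177, 176, 174]
230 [175, 180, 183, 186, 186, 171, 166, 165, 139, 123, 122, 119, 123, 119, 120, 161, 178, 182, 176, 174, 175, 176]
232 [151, 159, 189, 181, 175, 186, 183, 186, 195, 159, 113, 118, 117, 107, 105, 150, 175, 180, 176, 176, 179, 181]
211 [133, 120, 121, 103, 82, 67, 78, 87, 86, 90, 97, 114, 87, 85, 105, 112, 124, 125, 114, 106, 144, 170]
213 [156, 158, 150, 133, 75, 39, 22, 26, 37, 45, 102, 124, 117, 136, 130, 107, 93, 148, 173, 178, 179, 179]
```

```bash
python3 -m jog '[{"wx":0,"wy":0,"wz":0,"dx":0,"dy":0,"dz":-0.03,"hand":1},{"wx":0,"wy":0,"wz":0,"dx":0,"dy":0,"dz":-0.03,"hand":1},{"wx":0,"wy":0,"wz":0,"dx":0,"dy":0,"dz":-0.02,"hand":1},{"wx":0,"wy":0,"wz":0,"dx":0,"dy":0,"dz":0,"hand":1},{"wx":0,"wy":0,"wz":0,"dx":0,"dy":0,"dz":0,"hand":1}]'>/dev/null;python3 st.py .467 -.428 .252 63
```

```text
t 25.85 p [ 0.4661 -0.429   0.2582] closeang 63.01 tilt [ 0.0005 -0.    ] open 23.6 ff 24.99 F [-0.11  0.29 -0.03]
frac shift [ 0.0035  0.0038 -0.0248] wz frac -0.0001
```

```bash
python3 -m jog '[{"wx":0,"wy":0,"wz":0,"dx":0.003,"dy":0.003,"dz":-0.02,"hand":1},{"wx":0,"wy":0,"wz":0,"dx":0,"dy":0,"dz":0,"hand":1},{"wx":0,"wy":0,"wz":0,"dx":0,"dy":0,"dz":0,"hand":1},{"wx":0,"wy":0,"wz":0,"dx":0,"dy":0,"dz":0,"hand":1},{"wx":0,"wy":0,"wz":0,"dx":0,"dy":0,"dz":0,"hand":1}]'>/dev/null;python3 st.py .467 -.428 .252 63
python3 - <<'E'
from h import *
im=r.snapshot("side").astype(int)
for v in range(214,233,1):print(v,im[v,286:304,0].tolist())
print([proj("side",[.467,-.428,z]).round(1).tolist() for z in(.074,.072,.07,.062)])
E
```

```text
t 26.27 p [ 0.4674 -0.4283  0.2542] closeang 63.01 tilt [ 0.0018 -0.001 ] open 23.7 ff 24.99 F [-0.34 -0.15 -0.53]
frac shift [-0.0014  0.0012 -0.0087] wz frac -0.0001
214 [156, 142, 88, 26, 7, 6, 14, 67, 103, 118, 101, 87, 105, 153, 169, 178, 179, 180]
215 [152, 153, 120, 52, 25, 23, 11, 58, 107, 114, 103, 92, 142, 173, 178, 178, 175, 172]
216 [163, 156, 155, 159, 154, 96, 33, 57, 100, 112, 130, 154, 175, 181, 177, 175, 172, 174]
217 [156, 141, 156, 177, 182, 170, 171, 136, 100, 99, 153, 178, 181, 174, 177, 177, 177, 175]
218 [145, 141, 152, 174, 177, 179, 186, 163, 118, 104, 161, 183, 177, 178, 178, 176, 176, 178]
219 [145, 140, 152, 169, 176, 172, 182, 161, 116, 106, 162, 181, 177, 176, 177, 176, 175, 176]
220 [143, 138, 153, 174, 177, 175, 179, 155, 113, 108, 160, 180, 178, 175, 177, 176, 175, 172]
221 [141, 140, 156, 171, 175, 178, 177, 148, 104, 116, 164, 179, 176, 177, 178, 177, 177, 174]
222 [142, 142, 161, 174, 175, 176, 179, 172, 149, 153, 174, 175, 174, 177, 176, 177, 178, 178]
223 [144, 155, 168, 178, 177, 176, 181, 182, 180, 178, 183, 177, 176, 177, 177, 176, 177, 179]
2
[... 214 characters left out ...]
184, 160, 128, 121, 121, 116, 111, 138, 154, 170, 179, 177, 179, 174]
227 [178, 174, 175, 178, 173, 140, 105, 115, 117, 120, 114, 119, 153, 176, 179, 175, 178, 177]
228 [177, 177, 177, 179, 164, 114, 94, 106, 113, 118, 110, 89, 146, 179, 179, 179, 172, 175]
229 [172, 176, 173, 173, 153, 116, 97, 107, 114, 113, 112, 93, 127, 170, 180, 179, 177, 173]
230 [183, 187, 189, 172, 168, 162, 138, 123, 120, 122, 125, 120, 126, 161, 180, 178, 180, 178]
231 [185, 159, 151, 174, 171, 180, 173, 138, 124, 128, 127, 130, 127, 160, 179, 178, 177, 175]
232 [189, 181, 175, 186, 187, 187, 194, 158, 111, 119, 118, 102, 103, 150, 178, 180, 176, 175]
[[293.4, 221.5], [293.4, 222.2], [293.4, 222.8], [293.3, 225.3]]
```

The tip is at column 294.5 and the neck centre at about 294.3, with the tip about 10 mm above the rim. Handing in.

```bash
python3 -m jog '[{"wx":0,"wy":0,"wz":0,"dx":0,"dy":0,"dz":0,"hand":1},{"wx":0,"wy":0,"wz":0,"dx":0,"dy":0,"dz":0,"hand":1},{"wx":0,"wy":0,"wz":0,"dx":0,"dy":0,"dz":0,"hand":1}]'; python3 -c "
from plant import r
print(r.finish_job())"
```

```text
clock: 26.57
tool_pos: [0.4672, -0.4283, 0.254]
eef_rot: [0.233, 0.972, -0.0, 0.001]
contact_force: [-0.6, -0.2, 0.7]
opening: 0.27
finger_force: 25.0
the job is handed in; nothing more can be done
None
```

I handed the job in at 26.6 s (no verdict came back): both vials are in the block, the syringe is in the tray after one missed grasp, and the pipette is held upright with its tip measured about 1 cm above the centre of the open vial's mouth.

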